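Load cell carriers onto the press bed with a spatula and shut the keeper

ROBOT

A 6-joint arm with a two-finger parallel gripper is mounted at the origin on the work surface. World frame = base frame: x ahead of the robot, y to its left, z up, the work surface at z = 0. Lengths are in m, angles in degrees, forces in N, time in s.
With the tool pointing down it reaches from about 0.3 to 0.75 m from the base axis. Payload 8.5 kg.
Tool frame: the origin (TCP) lies midway between the tips of the shut fingers; the grasp point (between the pads) lies 19 mm behind it; z points along the fingers, y is the line along which they close (so a half turn about z gives the same grasp; the last joint's range is limited). The gripper opens to 85 mm and grips with 20 to 120 N. Pads are 22 mm wide; open, the fingers measure 114 mm over their backs; the gripper's body (76 mm by 85 mm) begins 54 mm behind the grasp point. The pads swing forward as they close: fully open they stand 13 mm farther back than shut.
Start: joints at [-88.138, 21.807, 74.336, -0, 83.858, -12.336], TCP at [0.135, -0.533, 0.231] pointing down, gripper open.
Joint ranges: [-178.18, 178.18], [-50.72, 133.34], [12.68, 142.11], [-81.47, 261.47], [9.98, 163.14], [-165.26, 165.26]. Speed limits (degrees/s): [136.94, 136.94, 180, 180, 180, 180].

INTERFACE

Orientations are given as a 3x3 rotation matrix whose columns are the frame's x, y, z axes.
In Python, from rig import observe, optics, order, spotter gives the robot as it stands.
- The arm moves only by the tool move_arm, never from a script. Its argument "series" is text: rows parted by semicolons, each of 5 numbers parted by spaces: the shift along the tool's x, y, z in cm, then the turn about the tool's z in degrees, then the opening, from -1 (shut) to 1 (fully open). A call has 1 to 8 rows; each row is the pose to reach, as a shift and turn from the pose commanded when the call began, along the tool's axes at that moment; what a row does not reach only later rows make up. A row lasts 1/8 s, in which the tool goes at most 62.5 mm and 10.7 degrees, less where a joint would pass 70% of its speed; a pose out of reach is approached as far as the arm can. A call with a gripper value outside its range is refused whole. The fingers move at their own pace and stop on an object; "force" is the grip in N (left out, the last holds). Time passes only in rows, so rows that repeat a pose let the fingers close. It gives the time, the measured TCP pose, the force, the opening and the grip force at its end, in the units of the state.
- observe(): the state, without advancing time (a new reading comes with each control period).
- optics.get_image(name): name is "scene" or "side" or "wrist"; returns a dict with "pixels" (420x560x3 uint8, blue, green, red), "camera_matrix" (3x3 intrinsics, pixels), "rvec" (rotation vector, rad) and "tvec" (3), from world to camera coordinates, as OpenCV has them. Camera axes: x right, y down, z forward; pixel columns grow to the right and rows downward; lengths in m; the calibration is good to about 2 mm. The wrist camera is an equidistant fisheye: a pixel r from the principal point sees the ray r / f radians off the axis. A picture is of the moment at which its call begins. There is no depth.
- order.close_job(): hands the job in; it is judged then, once.
Trained networks look in the newest picture that a camera, given by its name, has taken for a name from the list of things; names that differ only in an ending like _2 or _b are one class to them, and where a whole thing is asked for, a point or a joint stands for the part that bears it (a point fixed in the world has none). Each returns a list of dicts, best first, with "score" (0 to 1); they miss things now and then, are a little off and sometimes report something else, mostly with a low value. They report only what shows in the picture. A call takes as long as a camera call. They do not tell look-alikes from the thing itself.
- spotter.find_in(thing, camera): "point" ([x, y, z] in m, in world coordinates, good to about 4 mm: the middle of the surface that is visible of it).
- spotter.cut_out(thing, camera): "pixels" (420x560 bool, what is visible of it).
- spotter.mark_of(thing, camera): "point" ([x, y, z] in m, in world coordinates, good to about 4 mm: a listed point, or the origin of a listed thing).
The state is a dict: "time_s": time; "q": joint angles; "qvel": joint speeds; "joint_efforts": joint torques, N m; "position": TCP position; "tool_rot": TCP orientation; "ft_force": force on the tool from outside, world axes, zero at the start; "wrist_torque": the same for the moment, N m; "grip_width": finger opening in m; "gripper_force": force on a finger pad.
Only numpy, scipy, OpenCV 4.12 (cv2) and the standard library are available. Lean on these libraries where they do the work, as an engineer would, in place of code of your own. Each camera call takes 0.05 s, during which the arm holds its last target. There are 200 camera calls.

TASK

Using the orange-handled spatula, slide it under each copper-topped carrier plate on the blue mat, lift it over and set it down flat on the raised aluminium press bed, side by side, with its long side running straight from the open front to the back fence; never touch the carriers with the fingers or the arm. When all carriers are loaded, swing the red keeper bar fully shut across the front of the bed, past its ball catch, and leave the spatula lying on its black rubber mat as it lay at the start. Do not disturb the tape, screwdriver or bottle.

Things in the scene. Friction and masses are not known exactly. Their poses are not given: they have to be found in the camera images.
- bed: Fixed aluminium press bed, top 30 mm above the table, block x -90 to +70, y +-150 mm. Origin: on the table plane under the loading area's middle; x points to the back fence, the open front (-x) faces the robot. Fences 16 mm tall on top: back inner face at x +50, sides at y +-122 mm. Holds three carriers side by side, their x along bed x. Shut keeper's inner face: x -50 mm.
- lane1 (a point): Centre of the first lane on the bed's top face (bed x 0, y -80, z 30 mm), a blue mark; pose has the bed's axes. A carrier belongs with its origin here; 10 mm is free in front, behind and to the next carrier.
- lane2 (a point): The same for the middle lane (bed y 0).
- lane3 (a point): The same for the lane next to the keeper's hinge (bed y +80 mm).
- keeper (a joint): Angle of the red keeper bar about its vertical hinge: 0 = shut across the bed's front; grows as it opens towards the robot; 1.57 = straight out from the front, 1.9 = end stop. Stays where left (friction 0.1 N m). In the last 0.10 rad it rides over a sprung brass ball near its free end (about 5 N at the peg), which then holds it shut against a stop at 0.
- keeper_hinge (a point): Point on the hinge axis, 40 mm above the table, at bed x -58, y +136 mm. The bar is 278 mm long, 16 mm wide, its underside 32 mm and top 48 mm above the table; shut, it runs from the hinge to bed -y.
- keeper_peg (a point): Middle of the black round peg upright on the keeper, to grip from above: diameter 16 mm, 42 mm tall, 48 to 90 mm above the table, 140 mm from the hinge axis; this point is 72 mm above the table.
- mat: Fixed blue mat, 190 by 320 mm, 2 mm thick, on which the carriers stand at the start. Origin: centre of its underside.
- carrier1: Loose flat aluminium carrier, 80 mm (x) by 70 mm (y), plate 4 mm thick, copper blank on top, 18 mm tall, about 120 g, on four black feet 10 mm square and 12 mm tall at its corners: a 12 mm high gap under the plate, 50 mm wide between the feet from the x ends, 60 mm from the sides. Origin: centre, at the feet's underside; z up; x may point either way. May be absent (2 or 3 are present).
- carrier2: Loose flat aluminium carrier, 80 mm (x) by 70 mm (y), plate 4 mm thick, copper blank on top, 18 mm tall, about 120 g, on four black feet 10 mm square and 12 mm tall at its corners: a 12 mm high gap under the plate, 50 mm wide between the feet from the x ends, 60 mm from the sides. Origin: centre, at the feet's underside; z up; x may point either way. May be absent (2 or 3 are present).
- carrier3: Loose flat aluminium carrier, 80 mm (x) by 70 mm (y), plate 4 mm thick, copper blank on top, 18 mm tall, about 120 g, on four black feet 10 mm square and 12 mm tall at its corners: a 12 mm high gap under the plate, 50 mm wide between the feet from the x ends, 60 mm from the sides. Origin: centre, at the feet's underside; z up; x may point either way. May be absent (2 or 3 are present).
- spatula: Loose spatula, 160 g: flat steel blade 90 mm (x) by 36 mm (y), 3 mm thick. Origin: centre of the blade's underside; x points to the tip. A neck rises from x -45, z 0 back to x -75, z 45 mm. Orange handle: x -155 to -71 mm, 22 mm wide, z 40 to 64 mm. A heel goes down at x -150 mm to z 0, so it stands on blade and heel by itself.
- spatula_grip (a point): Place to grip the handle from above, near the tool's balance: spatula x -110 mm, z 52 mm, fingers closing along spatula y on the 22 mm wide handle.
- tool_mat: Fixed black rubber mat, 270 mm (x) by 60 mm (y), 2 mm thick, where the spatula rests, its x along the mat's x, its origin near mat x +52 mm. Origin: centre of the mat's underside.
- tool_rest (a point): Point above the tool mat (mat x -58 mm, z 54 mm): the spatula's grip point belongs here when it is put back, blade pointing the way of the mat's x.
- tape: Loose roll of amber tape, bystander, outer diameter 80 mm, 24 mm tall. Origin: centre of its underside.
- driver: Loose screwdriver lying on the table, bystander.
- bottle: Loose small white bottle with a blue cap, bystander, 48 mm diameter, 100 mm tall. Origin: centre of its underside.
Not all that is in view belongs to the job. Several things look just like the spatula: the one meant starts nearest to the robot's base.

How it is judged (in metres and radians):
On the way, in this order (a step that is already met when the one before it is completed fails the run):
1. every carrier stands flat on the bed between the fences, squarely, while the keeper is still open (x of carrier1 in the frame of bed between -0.03 and 0.03 m and y of carrier1 in the frame of bed between -0.095 and 0.095 m and z of carrier1 in the frame of bed between 0.026 and 0.034 m and angle between each of carrier1, carrier2, carrier3's own z axis and vertical below 0.08 rad and angle between the x axis of each of carrier1, carrier2, carrier3 and the x axis of bed, either way round below 0.26 rad and x of carrier2 in the frame of bed between -0.03 and 0.03 m and y of carrier2 in the frame of bed between -0.095 and 0.095 m and z of carrier2 in the frame of bed between 0.026 and 0.034 m and x of carrier3 in the frame of bed between -0.03 and 0.03 m and y of carrier3 in the frame of bed between -0.095 and 0.095 m and z of carrier3 in the frame of bed between 0.026 and 0.034 m and value of joint keeper above 0.6 rad), for 0.2 s.
2. the keeper is shut past its ball catch (value of joint keeper below 0.03 rad), for 0.2 s.
At the end, for the whole second after the job is handed in: Carriers flat and still on the bed: within 16 mm fore and aft of the lane centre, 95 mm of the bed's middle sideways, square within 0.26 rad; keeper below 0.03 rad; spatula flat on its mat, grip point within 35 mm of the rest point, in line within 0.3 rad (x of carrier1 in the frame of bed between -0.016 and 0.016 m and y of carrier1 in the frame of bed between -0.095 and 0.095 m and z of carrier1 in the frame of bed between 0.026 and 0.034 m and angle between each of carrier1, carrier2, carrier3, spatula's own z axis and vertical below 0.08 rad and angle between the x axis of each of carrier1, carrier2, carrier3 and the x axis of bed, either way round below 0.26 rad and linear speed of each of carrier1, carrier2, carrier3, spatula below 0.02 m/s and x of carrier2 in the frame of bed between -0.016 and 0.016 m and y of carrier2 in the frame of bed between -0.095 and 0.095 m and z of carrier2 in the frame of bed between 0.026 and 0.034 m and x of carrier3 in the frame of bed between -0.016 and 0.016 m and y of carrier3 in the frame of bed between -0.095 and 0.095 m and z of carrier3 in the frame of bed between 0.026 and 0.034 m and value of joint keeper below 0.03 rad and horizontal distance between spatula_grip and tool_rest below 0.035 m and height (world z) of spatula below 0.008 m and angle between the x axis of spatula and the x axis of tool_mat, either way round below 0.3 rad and x of spatula in the frame of tool_mat above 0 m); the robot touches nothing.
It fails at once if a carrier is touched by the fingers or the arm (contact force between any of the fingers, the arm and carrier1 above 0.5 N or contact force between any of the fingers, the arm and carrier2 above 0.5 N or contact force between any of the fingers, the arm and carrier3 above 0.5 N).
It fails at once if the tape, screwdriver or bottle is moved more than 30 mm or the bottle tipped (distance of any of tape, driver, bottle from where it was at the start of the episode above 0.03 m or angle between bottle's own z axis and vertical above 0.5 rad).
Of carrier1, carrier2, carrier3 only 2 to 3 are there at a start; the rules pass over those that are not, and their reading is None.
At some moment in a run one of carrier1, carrier2, carrier3 may be knocked a few centimetres aside while the robot is not near it.
It also fails if it takes over 210 s, if anything falls off the work surface, if the arm or the gripper's body presses on something with over 40 N, if the wrist force passes 120 N, or if a joint passes its speed limit or range.

## Working session

There is one attempt and no reset: what is moved stays moved. The work goes in short steps, Python scripts to look and compute and a tool call to move; the robot and the scene stay as the last step left them, time stands still between calls to the robot, and variables do not carry over. Pictures are saved under pics/ and viewed, at most 14 in all, crops included, and the job is handed in when it is done.

Besides the shell and the picture viewer there is one more tool, called after "Emit:" by a JSON object that holds its "op" and its "data". move_arm: Moves the arm, as the interface text tells. Its arguments: {"type":"object","properties":{"series":{"type":"string"},"force":{"type":"number"}},"required":["series"]}

```bash
mkdir -p pics; ls
python3 - <<'E'
from rig import observe, optics, order, spotter
import cv2
s=observe(); print({k:s[k] for k in('time_s','position','tool_rot','grip_width')})
for c in('scene','side'):
    im=optics.get_image(c); cv2.imwrite(f'pics/{c}0.png',im['pixels'])
    for t in('carrier1','spatula','spatula_grip','keeper_peg','keeper_hinge','bed','lane1','lane2','lane3','tool_rest','tool_mat','mat','tape','bottle','driver'):
        try: print(c,t,[(round(d['score'],2),[round(float(v),3) for v in d['point']]) for d in spotter.mark_of(t,c)])
        except Exception as e: print(c,t,e)
E
```

```text
pics
{'time_s': 0.0, 'position': array([ 0.1348831 , -0.53290863,  0.23071459]), 'tool_rot': array([[ 9.69459976e-01,  2.45249566e-01, -7.16691486e-05],
       [ 2.45249416e-01, -9.69458968e-01,  1.42571162e-03],
       [ 2.80174856e-04, -1.39974717e-03, -9.99998981e-01]]), 'grip_width': 0.08554731610696976}
scene carrier1 [(0.9, [0.617, -0.362, 0.003]), (0.7, [0.658, -0.154, 0.005]), (0.59, [0.618, -0.253, -0.0])]
scene spatula [(0.92, [0.589, 0.002, 0.004]), (0.78, [0.732, 0.536, 0.0]), (0.6, [0.535, 0.01, -0.0])]
scene spatula_grip [(0.76, [0.627, 0.506, 0.054]), (0.66, [0.534, 0.011, -0.002]), (0.56, [0.484, 0.017, 0.057])]
scene keeper_peg [(0.78, [0.455, 0.387, 0.067]), (0.51, [0.618, -0.251, 0.001])]
scene keeper_hinge [(0.64, [0.591, 0.356, 0.043]), (0.37, [0.65, 0.219, 0.001]), (0.28, [0.366, 0.154, 0.002]), (0.16, [0.648, 0.22, 0.026])]
scene bed [(0.94, [0.652, 0.216, 0.001]), (0.46, [0.64, -0.254, 0.001])]
scene lane1 [(0.95, [0.652, 0.303, 0.033]), (0.73, [0.651, 0.138, 0.029]), (0.62, [0.649, 0.221, 0.029])]
scene lane2 [(0.95, [0.652, 0.303, 0.033]), (0.73, [0.651, 0.1
[... 948 characters left out ...]
0.743, -0.006, 0.0])]
side bed [(0.91, [0.648, 0.218, -0.001])]
side lane1 [(0.93, [0.648, 0.138, 0.03]), (0.72, [0.655, 0.296, 0.033]), (0.65, [0.648, 0.222, 0.03])]
side lane2 [(0.93, [0.648, 0.138, 0.03]), (0.72, [0.655, 0.296, 0.033]), (0.65, [0.648, 0.222, 0.03])]
side lane3 [(0.93, [0.648, 0.138, 0.03]), (0.72, [0.655, 0.296, 0.033]), (0.65, [0.648, 0.222, 0.03])]
side tool_rest [(0.57, [0.482, 0.012, 0.052])]
side tool_mat [(0.92, [0.537, 0.007, -0.002]), (0.21, [0.634, -0.256, 0.0])]
side mat [(0.88, [0.63, -0.256, 0.001])]
side tape [(0.63, [0.782, -0.131, 0.002])]
side bottle [(0.75, [0.744, -0.001, 0.001]), (0.17, [0.649, 0.138, 0.031])]
side driver [(0.78, [0.368, 0.16, -0.001])]
```

View pics/scene0.png

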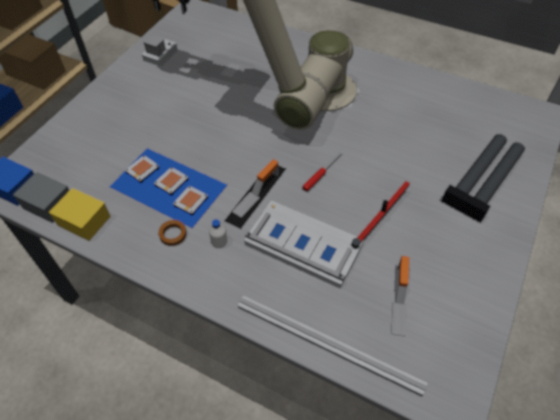

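View pics/side0.png

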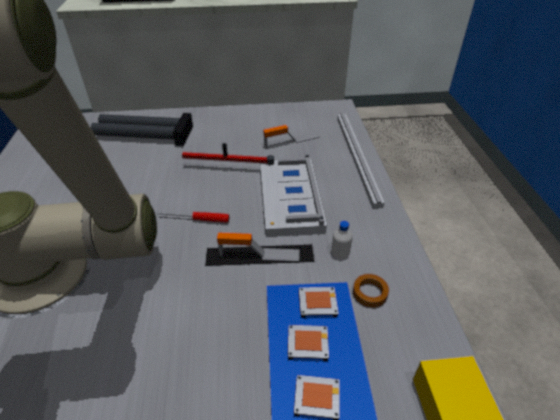

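The scene shows two look-alike spatulas. One lies on the black mat, with its handle at px (268,170) in scene and (235,239) in side. The other is far off, at (404,270) in scene and (276,131) in side. The one on the black mat is nearest the base, about 0.48 m against 0.8 m, so I choose that one. Three carriers stand on the blue mat at scene (143,168), (171,181) and (190,200), and the red keeper is open. Next I fit the poses by silhouette and take a close crop of the spatula.

```bash
cat > h.py <<'E'
from rig import observe, optics, order, spotter
import cv2, numpy as np
from scipy.optimize import minimize
def box(x0,x1,y0,y1,z0,z1): return np.array([[x,y,z] for x in(x0,x1) for y in(y0,y1) for z in(z0,z1)],float)
CAR=[box(-.04,.04,-.035,.035,.012,.016)]+[box(*s) for s in[(sx*.035-.005,sx*.035+.005,sy*.03-.005,sy*.03+.005,0,.013) for sx in(-1,1) for sy in(-1,1)]]
SPA=[box(-.045,.045,-.018,.018,0,.003),box(-.155,-.071,-.011,.011,.04,.064)]
def proj(P,im):
    if im['name']=='wrist':
        c=cv2.Rodrigues(np.array(im['rvec'],float))[0]@P.T+np.array(im['tvec'],float).reshape(3,1)
        th=np.arctan2(np.hypot(c[0],c[1]),c[2]); ph=np.arctan2(c[1],c[0]); K=np.array(im['camera_matrix'])
        return np.c_[K[0,2]+K[0,0]*th*np.cos(ph),K[1,2]+K[1,1]*th*np.sin(ph)]
    return cv2.projectPoints(P,np.array(im['rvec'],float),np.array(im['tvec'],float),np.array(im['camera_matrix'],float),None)[0][:,0]
def place(P,x,y,yaw,z):
    c,s=np.cos(yaw),np.sin(yaw); return P@np.array([[c,-s,0],[s,c,0],[0,0,1]]).T+[x,y,z]
def img(n): im=optics.get_image(n); im['name']=n; return im
S=4
def sil(parts,p,z,im,sl):
    m=np.zeros(((sl[1]-sl[0])*S,(sl[3]-sl[2])*S),np.uint8)
    for P in parts:
        q=(proj(place(P,*p,z),im)-[sl[2],sl[0]]+.5)*S
        cv2.fillConvexPoly(m,cv2.convexHull(np.round(q*16).astype(np.int32)),255,shift=4)
    return cv2.resize(m,None,fx=1/S,fy=1/S,interpolation=cv2.INTER_AREA)/255.
def fit(parts,views,p0,z):
    """views: list of (im, mask)"""
    V=[]
    for im,m in views:
        ys,xs=np.nonzero(m); sl=(max(ys.min()-15,0),min(ys.max()+15,420),max(xs.min()-15,0),min(xs.max()+15,560))
        V.append((im,cv2.GaussianBlur(m[sl[0]:sl[1],sl[2]:sl[3]].astype(float),(0,0),.7),sl))
    f=lambda u:sum(((cv2.GaussianBlur(sil(parts,(u[0]/100,u[1]/100,u[2]/10),z,im,sl),(0,0),.7)-m)**2).sum()/m.sum() for im,m,sl in V)
    best=None
    for dy in(-.5,-.2,0,.2,.5,1.57):
        r=minimize(f,[p0[0]*100,p0[1]*100,(p0[2]+dy)*10],method='Nelder-Mead',options=dict(initial_simplex=np.array([p0[0]*100,p0[1]*100,(p0[2]+dy)*10])+np.array([[0,0,0],[1,0,0],[0,1,0],[0,0,1.5]]),maxiter=150))
        if best is None or r.fun<best.fun: best=r
        if dy in(0,1.57): print('   start',dy,round(r.fun,3),np.round(r.x,2))
    return best.x/[100,100,10],best.fun
def masks(thing,im): return [d['pixels'] for d in spotter.cut_out(thing,im['name']) if d['score']>.25]
def pick(ms,im,p):
    """mask holding the projection of world point p"""
    u,v=proj(np.array([p],float),im)[0].round().astype(int)
    for m in ms:
        if 0<=v<420 and 0<=u<560 and m[v,u] and m.sum()<6000: return m
def carriers(guess,cams=('scene','side'),z=.002):
    ims=[img(c) for c in cams]; M=[masks('carrier1',im) for im in ims]; out=[]
    for g in guess:
        vs=[(im,m) for im,ms in zip(ims,M) for m in[pick(ms,im,(g[0],g[1],z+.017))] if m is not None]
        if vs:
            p,e=fit(CAR,vs,(g[0],g[1],0),z); out.append(p); print('carrier',len(vs),p[:2].round(4),np.degrees(p[2]).round(1),'err',round(e,3))
        else: print('none',g)
    return out
def go(x,y,z,yaw,st=None):
    s=st or observe(); R=s['tool_rot']; d=R.T@(np.array([x,y,z])-s['position'])*100
    y0=np.degrees(np.arctan2(R[1,0],R[0,0])); t=(y0-yaw+180)%360-180
    print('shift cm',d.round(2),'turn',round(t,1))
E
python3 - <<'E'
from h import *
ims=[img('scene'),img('side')]
M=[masks('spatula',im) for im in ims]; print([[m.sum() for m in ms] for ms in M])
vs=[(im,m) for im,ms in zip(ims,M) for m in[pick(ms,im,(.481,.017,.064))] if m is not None]
print(len(vs)); 
if vs: print(fit(SPA,vs,(.589,.0015,-.14),.002))
carriers([(.617,-.361),(.619,-.25),(.657,-.153)])
a=cv2.resize(ims[1]['pixels'][200:300,180:380],(800,400),interpolation=cv2.INTER_CUBIC); cv2.imwrite('pics/crop1.png',a)
w=img('wrist'); cv2.imwrite('pics/w0.png',w['pixels'])
go(.481,.017,.15,-8)
E
```

```text
[[np.int64(747), np.int64(897)], [np.int64(1036), np.int64(5034), np.int64(381)]]
2
   start 0 0.329 [ 5.883e+01  3.000e-02 -1.530e+00]
   start 1.57 1.899 [60.25 -2.64 15.2 ]
(array([ 5.88701163e-01,  4.97246032e-04, -1.53501550e-01]), np.float64(0.3263626910945129))
   start 0 0.044 [ 61.92 -36.16  -1.99]
   start 1.57 0.319 [ 61.87 -36.18  12.99]
carrier 2 [ 0.6196 -0.3616] -10.9 err 0.043
   start 0 0.051 [ 61.95 -25.03  -1.22]
   start 1.57 0.306 [ 61.9  -24.84  14.87]
carrier 2 [ 0.6189 -0.2502] -7.2 err 0.05
   start 0 0.053 [ 65.59 -15.32  -0.58]
   start 1.57 0.29 [ 65.6  -15.27  15.03]
carrier 2 [ 0.6559 -0.1532] -3.3 err 0.052
shift cm [ 47.05 -44.85   8.13] turn 22.2
```

View pics/crop1.png

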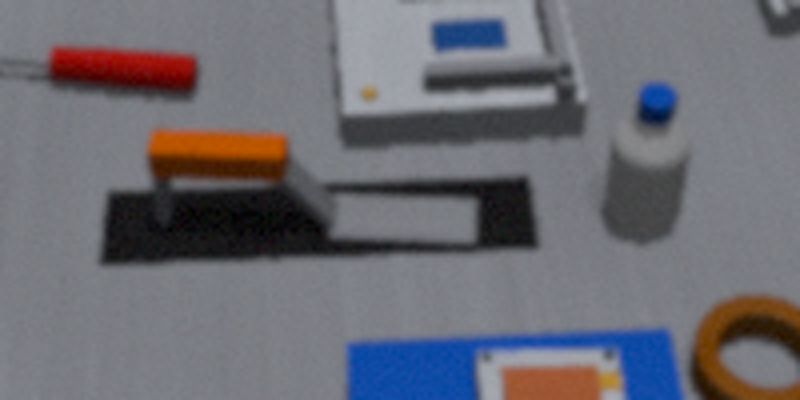

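The crop confirms the choice. The spatula lies on the black mat with its handle at crop px (220,155) and its blade at (405,215) pointing to the right, clear of the driver (125,68) and bottle (645,160). I move above its grip.

Emit:
{"op": "move_arm", "data": {"series": "47 -44.8 8 22.8 1;47 -44.8 8 22.8 1;47 -44.8 8 22.8 1;47 -44.8 8 22.8 1;47 -44.8 8 22.8 1;47 -44.8 8 22.8 1;47 -44.8 8 22.8 1;47 -44.8 8 22.8 1", "force": 60}}

```text
time_s: 3.05
position: [0.4001, -0.1114, 0.1703]
tool_rot: [[0.989, -0.15, 0.001], [-0.15, -0.989, -0.001], [0.001, 0.001, -1.0]]
ft_force: [0.5, -0.4, 0.4]
grip_width: 0.0854
gripper_force: 0.0
```

Run:
```python
from h import *
s=observe(); print(s['time_s'],s['position'],s['q'])
go(.480,.0173,.15,-8.8)
```

```text
3.05 [ 0.4000802  -0.11141646  0.17027913] [-3.19944527e+01  1.20286777e+01  1.00114616e+02 -3.57520009e-03
  6.77888831e+01  6.66223753e+01]
shift cm [  5.97 -13.92   2.03] turn 0.2
```

Emit:
{"op": "move_arm", "data": {"series": "6 -13.9 2 0.2 1;6 -13.9 2 0.2 1;6 -13.9 2 0.2 1;6 -13.9 2 0.2 1;6 -13.9 2 0.2 1"}}

```text
time_s: 3.68
position: [0.479, 0.0148, 0.1503]
tool_rot: [[0.988, -0.153, -0.0], [-0.153, -0.988, -0.0], [-0.0, 0.0, -1.0]]
ft_force: [0.1, 0.5, 0.1]
grip_width: 0.0852
gripper_force: 0.0
```

Run:
```python
from h import *
s=observe(); print(s['time_s'],s['position'],s['q'])
w=img('wrist'); cv2.imwrite('pics/w1.png',w['pixels'])
P=place(np.array([[-.155,-.011,.064],[-.155,.011,.064],[-.071,-.011,.064],[-.071,.011,.064],[.045,-.018,.003],[.045,.018,.003]]),.5887,.0005,-.1535,.002)
for q in proj(P,w): cv2.circle(w['pixels'],tuple(int(round(v)) for v in q),3,(0,255,0),1)
cv2.imwrite('pics/w1.png',w['pixels'])
go(.480,.0173,.035,-8.8)
```

```text
3.675 [0.47895689 0.0147591  0.15027405] [-1.24221033e+01  1.94994879e+01  9.28427686e+01 -1.37131206e-02
  6.76632715e+01  8.64011037e+01]
shift cm [ 0.06 -0.3  11.54] turn -0.1
```

View pics/w1.png

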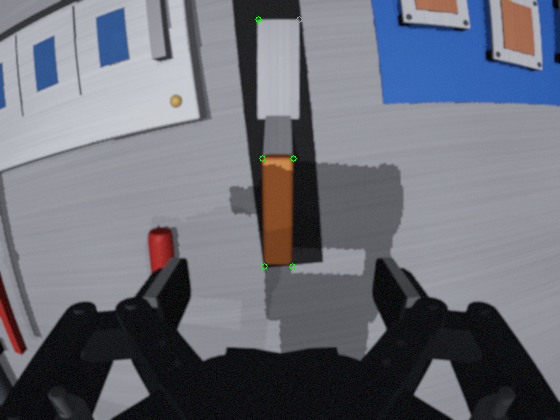

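The wrist view with the fitted corners overlaid matches: handle at (264–294,158–266), blade tip at (259–299,19). I descend and grip.

Emit:
{"op": "move_arm", "data": {"series": "0.1 -0.3 6 0 1;0.1 -0.3 10 0 1;0.1 -0.3 11.7 0 1;0.1 -0.3 11.7 0 1;0.1 -0.3 11.7 0 -1;0.1 -0.3 11.7 0 -1;0.1 -0.3 11.7 0 -1;0.1 -0.3 11.7 0 -1", "force": 100}}

```text
time_s: 4.72
position: [0.4809, 0.0182, 0.0338]
tool_rot: [[0.988, -0.153, 0.001], [-0.153, -0.988, -0.0], [0.001, -0.0, -1.0]]
ft_force: [-1.5, -0.6, 5.1]
grip_width: 0.0209
gripper_force: 97.7
```

Emit:
{"op": "move_arm", "data": {"series": "0 0 0 0 -1;0 0 0 0 -1;0 0 0 0 -1"}}

```text
time_s: 5.1
position: [0.4809, 0.0182, 0.0338]
tool_rot: [[0.988, -0.153, 0.001], [-0.153, -0.988, -0.0], [0.001, -0.0, -1.0]]
ft_force: [-1.9, 0.8, 5.0]
grip_width: 0.0206
gripper_force: 97.8
```

Emit:
{"op": "move_arm", "data": {"series": "0 0 -2 0 -1;0 0 -4 0 -1;0 0 -6 0 -1;0 0 -6 0 -1"}}

```text
time_s: 5.6
position: [0.4812, 0.0181, 0.0941]
tool_rot: [[0.988, -0.153, 0.002], [-0.153, -0.988, -0.001], [0.003, 0.0, -1.0]]
ft_force: [0.2, 0.5, -1.9]
grip_width: 0.0207
gripper_force: 98.1
```

Run:
```python
from h import *
s=observe(); print(s['time_s'],s['position'],s['q'],s['grip_width'])
w=img('wrist')
p=s['position']; a=np.arctan2(s['tool_rot'][1,0],s['tool_rot'][0,0])
P=place(np.array([[-.155,-.011,.064],[-.155,.011,.064],[-.071,-.011,.064],[-.071,.011,.064],[.045,-.018,.003],[.045,.018,.003]])+[.11,0,0],p[0],p[1],a,p[2]-.031)
for q in proj(P,w): cv2.circle(w['pixels'],tuple(int(round(v)) for v in q),3,(0,255,0),1)
cv2.imwrite('pics/w2.png',w['pixels'])
```

```text
5.6 [0.48119248 0.01809494 0.09405486] [-1.19693576e+01  2.40391915e+01  9.69835059e+01 -1.21304852e-03
  5.88336949e+01  8.68223204e+01] 0.02070054749212071
```

View pics/w2.png

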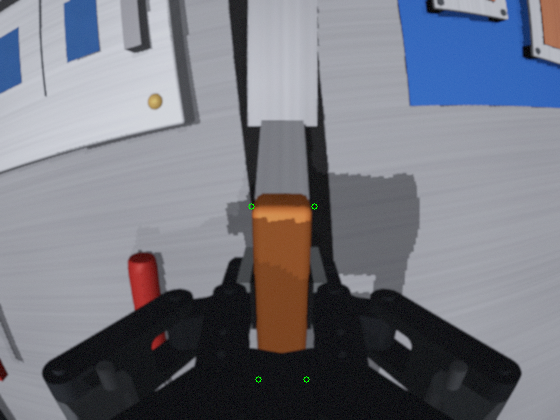

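Run:
```python
from h import *
from scipy.spatial.transform import Rotation as Ro
s=observe(); w=img('wrist'); p=s['position']; a=np.arctan2(s['tool_rot'][1,0],s['tool_rot'][0,0])
A=np.array([[-.071,-.011,.064],[-.071,.011,.064],[-.045,-.018,.003],[-.045,.018,.003]])
for pitch in(0,1,2,4):
    B=(A+[.11,0,-.052])@Ro.from_euler('y',pitch,degrees=True).as_matrix().T
    print(pitch,proj(place(B,p[0],p[1],a,p[2]+.021),w).round(1).tolist())
sd=img('side'); ms=masks('spatula',sd)
o=np.array([p[0]+.11*np.cos(a),p[1]+.11*np.sin(a)])
for pitch in(0,2,4,6):
    parts=[(q+[.11,0,-.052])@Ro.from_euler('y',pitch,degrees=True).as_matrix().T for q in SPA]
    for m in ms:
        ys,xs=np.nonzero(m); sl=(max(ys.min()-15,0),min(ys.max()+15,420),max(xs.min()-15,0),min(xs.max()+15,560))
        r=[]
        for dz in(-.004,-.002,0,.002): 
            q=sil(parts,(p[0],p[1],a),p[2]+.021+dz,sd,sl); r.append(round(np.abs(q-m[sl[0]:sl[1],sl[2]:sl[3]]).sum()/m.sum(),3))
        print(pitch,m.sum(),r)
```

```text
0 [[313.8, 206.5], [250.8, 206.5], [316.6, 124.7], [247.1, 124.6]]
1 [[313.6, 205.4], [251.0, 205.4], [316.4, 126.2], [247.4, 126.2]]
2 [[313.4, 204.3], [251.1, 204.3], [316.1, 127.8], [247.6, 127.8]]
4 [[313.1, 202.3], [251.4, 202.3], [315.6, 131.0], [248.1, 131.0]]
0 430 [np.float64(1.0), np.float64(1.0), np.float64(1.0), np.float64(1.0)]
0 891 [np.float64(0.483), np.float64(0.508), np.float64(0.583), np.float64(0.668)]
2 430 [np.float64(1.0), np.float64(1.0), np.float64(1.0), np.float64(1.0)]
2 891 [np.float64(0.562), np.float64(0.529), np.float64(0.526), np.float64(0.578)]
4 430 [np.float64(1.0), np.float64(1.0), np.float64(1.0), np.float64(1.0)]
4 891 [np.float64(0.666), np.float64(0.629), np.float64(0.604), np.float64(0.598)]
6 430 [np.float64(1.0), np.float64(1.0), np.float64(1.0), np.float64(1.0)]
6 891 [np.float64(0.77), np.float64(0.733), np.float64(0.706), np.float64(0.687)]
```

Spatula held with pitch within about 1–2°. Now to the approach pose in front of the nearest carrier.

```bash
cat >> h.py <<'E'
def app(x,y,yawdeg,back,tz):
    "tool shift so that the blade centre is `back` m behind (x,y) along yaw, TCP at tz"
    a=np.radians(yawdeg); go(x-(.110+back)*np.cos(a),y-(.110+back)*np.sin(a),tz,yawdeg)
E
python3 - <<'E'
from h import *
c=carriers([(.656,-.153)])[0]
app(c[0],c[1],np.degrees(c[2]),.105,.0395)
E
```

```text
start 0 0.029 [ 65.67 -15.34  -0.85]
   start 1.57 0.291 [ 65.72 -15.17  14.77]
carrier 2 [ 0.6563 -0.1536] -5.1 err 0.029
shift cm [-1.45 15.68  5.32] turn -3.7
```

Emit:
{"op": "move_arm", "data": {"series": "-0.4 4 0 -1 -1;-0.8 8 0 -2 -1;-1.2 12 1 -3 -1;-1.5 15.7 3 -4 -1;-1.5 15.7 5 -4 -1;-1.5 15.7 5.3 -4 -1;-1.5 15.7 5.3 -4 -1"}}

```text
time_s: 6.88
position: [0.4421, -0.1345, 0.0404]
tool_rot: [[0.997, -0.083, 0.0], [-0.083, -0.997, -0.0], [0.0, 0.0, -1.0]]
ft_force: [0.5, 0.6, -1.7]
grip_width: 0.0204
gripper_force: 98.3
```

```bash
cat >> h.py <<'E'
def where(c):
    s=observe(); R=s['tool_rot']; a=np.arctan2(R[1,0],R[0,0]); o=s['position'][:2]+.11*np.array([np.cos(a),np.sin(a)])
    d=np.array(c[:2])-o; print('t',s['time_s'],'pos',s['position'].round(4),'blade yaw',np.degrees(a).round(2),'carrier in blade frame mm: fwd',(1000*(d@[np.cos(a),np.sin(a)])).round(1),'left',(1000*(d@[-np.sin(a),np.cos(a)])).round(1),'dyaw',(np.degrees(c[2]-a)).round(1),'ft',np.round(s['ft_force'],1))
E
python3 - <<'E'
from h import *
where((.6563,-.1536,np.radians(-4.5)))
w=img('wrist'); cv2.imwrite('pics/w3.png',w['pixels'])
m=[m for m in masks('carrier1',w)]; print([x.sum() for x in m])
c=carriers([(.656,-.153)],('wrist',))
E
```

```text
t 6.875 pos [ 0.4421 -0.1345  0.0404] blade yaw -4.77 carrier in blade frame mm: fwd 105.1 left -1.2 dyaw 0.3 ft [ 0.5  0.6 -1.7]
[np.int64(364), np.int64(371)]
none (0.656, -0.153)
```

View pics/w3.png

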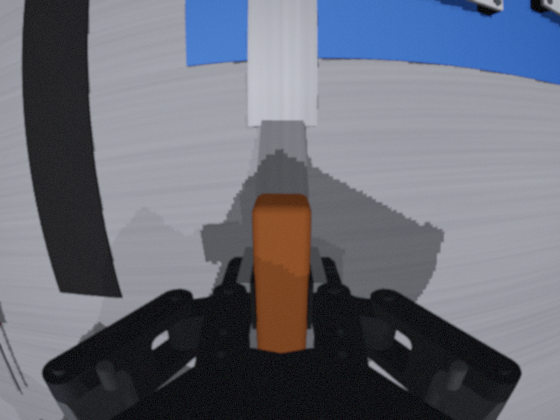

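The wrist view shows the spatula straight in the grip (handle 255–310, blade 248–318), but the carriers are out of view, so I rely on the fitted pose. I insert now.

Emit:
{"op": "move_arm", "data": {"series": "1.5 0.1 0 0 -1;3 0.1 0 0 -1;4.5 0.1 0 0 -1;6 0.1 0 0 -1;7.5 0.1 0 0 -1;9 0.1 0 0 -1;10.5 0.1 0 0 -1;10.5 0.1 0 0 -1"}}

```text
time_s: 8.07
position: [0.547, -0.1444, 0.0404]
tool_rot: [[0.997, -0.083, 0.001], [-0.083, -0.997, -0.0], [0.001, 0.0, -1.0]]
ft_force: [-0.1, 0.1, -1.9]
grip_width: 0.0206
gripper_force: 98.3
```

Run:
```python
from h import *
c=carriers([(.656,-.153)])[0]
where(c)
sd=img('side'); cv2.imwrite('pics/s3.png',cv2.resize(sd['pixels'][220:340,220:400],(720,480),interpolation=cv2.INTER_CUBIC))
```

```text
start 0 0.074 [ 65.59 -15.3   -0.68]
   start 1.57 0.309 [ 65.55 -15.12  15.  ]
carrier 2 [ 0.6559 -0.153 ] -3.9 err 0.074
t 8.275 pos [ 0.5458 -0.1443  0.0402] blade yaw -4.8 carrier in blade frame mm: fwd 0.4 left 0.6 dyaw 0.9 ft [-0.9 -0.8 -2.4]
```

View pics/s3.png

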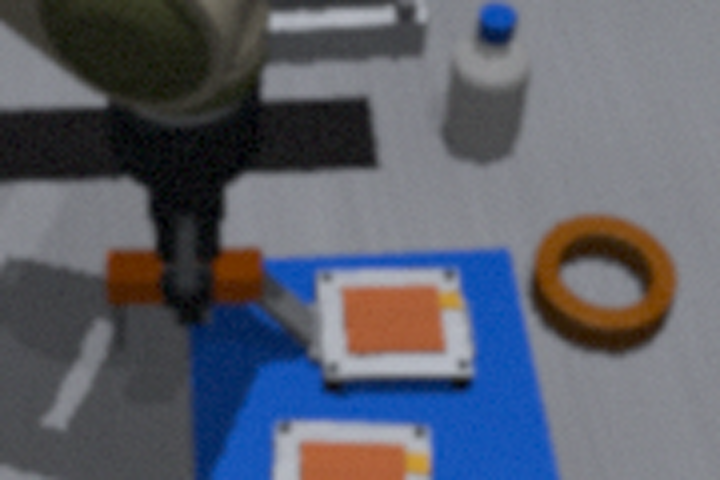

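Inserted cleanly: the crop shows the carrier at (395,325) with the neck meeting its rear edge at (315,345), and the tape and bottle clear. Now I lift.

Emit:
{"op": "move_arm", "data": {"series": "0 0 -0.4 0 -1;0 0 -0.7 0 -1;0 0 -1 0 -1;0 0 -1.5 0 -1;0 0 -2.5 0 -1;0 0 -4 0 -1;0 0 -5.5 0 -1;0 0 -5.5 0 -1"}}

```text
time_s: 9.32
position: [0.5471, -0.1448, 0.0968]
tool_rot: [[0.996, -0.084, 0.003], [-0.084, -0.996, -0.001], [0.003, 0.001, -1.0]]
ft_force: [0.3, -0.1, -3.4]
grip_width: 0.0204
gripper_force: 98.2
```

Run:
```python
from h import *
s=observe(); print(s['position'],s['ft_force'],s['wrist_torque'])
ims=[img('scene'),img('side')]; 
cv2.imwrite('pics/s4.png',cv2.resize(ims[1]['pixels'][200:320,220:400],(720,480),interpolation=cv2.INTER_CUBIC))
BED=[box(-.09,.07,-.15,.15,0,.03),box(.05,.07,-.15,.15,.03,.046),box(-.04,.05,.122,.138,.03,.046),box(-.04,.05,-.138,-.122,.03,.046)]
vs=[]
for im in ims:
    ms=[d for d in spotter.cut_out('bed',im['name'])]; print(im['name'],[(d['score'],d['pixels'].sum()) for d in ms])
    m=max(ms,key=lambda d:d['score'])['pixels']
    b,e=fit(BED,[(im,m)],(.650,.217,-.025),0); print(b,np.degrees(b[2]),e); vs.append((im,m))
b,e=fit(BED,vs,(.650,.217,-.025),0); print(b,np.degrees(b[2]),e)
```

```text
[ 0.54705281 -0.14479805  0.09681124] [ 0.26070847 -0.05840424 -3.42219346] [0.01041701 0.11989805 0.07305693]
scene [(0.82, np.int64(6105))]
   start 0 0.078 [64.69 21.94 -0.12]
   start 1.57 0.115 [63.05 21.94 31.23]
[ 0.64727024  0.21879404 -0.01216726] -0.6971327491158645 0.07798837081635428
side [(0.63, np.int64(1557)), (0.56, np.int64(2166))]
   start 0 0.944 [64.33 25.03  0.25]
   start 1.57 0.944 [65.   21.7  15.45]
[ 0.65333333  0.25033333 -1.025     ] -58.72817400090938 0.9437830689421741
   start 0 1.123 [64.78 23.47 -0.12]
   start 1.57 1.157 [63.17 23.55 31.23]
[ 0.64760346  0.23508651 -0.02596785] -1.4878479965410907 1.1219217002056587
```

View pics/s4.png

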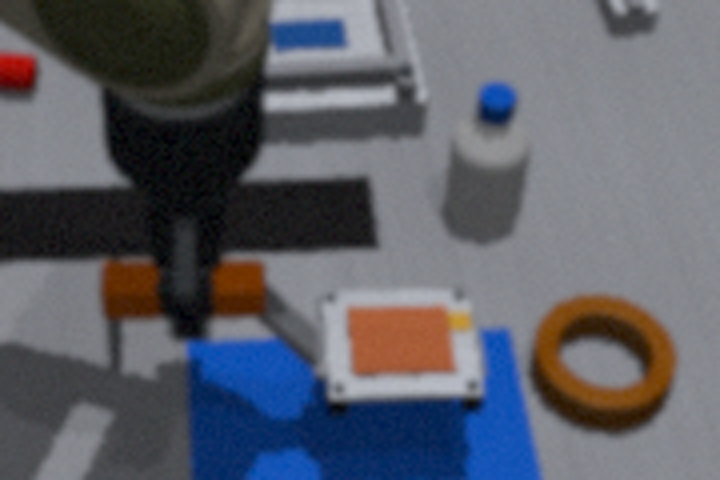

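The carrier sits level on the blade, at crop (400,345). I retract clear of the bottle, then carry it across to lane 3.

Emit:
{"op": "move_arm", "data": {"series": "-0.5 0 -0.3 0 -1;-2 0 -0.6 0 -1;-4 0 -1 0 -1;-6 0 -1 0 -1;-8 0 -1 0 -1;-9.5 0 -1 0 -1;-10 0 -1 0 -1;-10 0 -1 0 -1"}}

```text
time_s: 10.52
position: [0.4469, -0.1362, 0.1053]
tool_rot: [[0.996, -0.084, 0.0], [-0.084, -0.996, -0.0], [0.0, 0.0, -1.0]]
ft_force: [0.9, -0.5, -2.9]
grip_width: 0.0207
gripper_force: 98.2
```

Emit:
{"op": "move_arm", "data": {"series": "0 -0.7 0 0 -1;-0.2 -2.2 0 -0.2 -1;-0.4 -4.7 0 -0.4 -1;-0.8 -8 0 -0.8 -1;-1.2 -11.5 0 -1.2 -1;-1.6 -15 0 -1.6 -1;-2 -18.5 0 -1.6 -1;-2.2 -22 0 -1.6 -1"}}

```text
time_s: 11.52
position: [0.4427, 0.0871, 0.1052]
tool_rot: [[0.998, -0.055, -0.0], [-0.055, -0.998, 0.0], [-0.0, -0.0, -1.0]]
ft_force: [0.2, -0.6, -3.2]
grip_width: 0.0206
gripper_force: 98.1
```

Emit:
{"op": "move_arm", "data": {"series": "-0.3 -3.5 0 -0.3 -1;-0.6 -7 0 -0.6 -1;-1 -10.5 0 -1 -1;-1.4 -14 0 -1.4 -1;-1.7 -17 0 -1.8 -1;-1.9 -19.5 0 -2 -1;-2 -21 0 -2 -1;-2 -21.5 0 -2 -1"}}

```text
time_s: 12.52
position: [0.4348, 0.3015, 0.105]
tool_rot: [[1.0, -0.02, -0.0], [-0.02, -1.0, -0.0], [-0.0, 0.0, -1.0]]
ft_force: [0.6, 0.1, -1.7]
grip_width: 0.0206
gripper_force: 98.2
```

Run:
```python
from h import *
L=(.6507,.298,np.radians(-1.2)); where(L); app(*L[:2],-1.2,.1,.107)
s=observe();print(s['q'])
```

```text
t 12.525 pos [0.4348 0.3015 0.105 ] blade yaw -1.13 carrier in blade frame mm: fwd 105.9 left 0.8 dyaw -0.1 ft [ 0.6  0.1 -1.7]
shift cm [ 0.59 -0.1  -0.2 ] turn 0.1
[ 2.19078864e+01  2.71490663e+01  8.86675566e+01 -1.12402498e-03
  6.42041775e+01  1.13040893e+02]
```

Run:
```python
from h import *
s=observe(); print(s['ft_force'])
for c in('scene','side'):
    img(c); print(c,[(round(d['score'],2),[round(float(v),3) for v in d['point']]) for d in spotter.mark_of('carrier1',c)])
print(observe()['ft_force'])
p=s['position']; c=carriers([(p[0]+.11,p[1])],z=p[2]-.041)
if c: where(c[0])
```

```text
[ 0.63350186  0.10972717 -1.672328  ]
scene [(0.73, [0.618, -0.252, -0.001]), (0.7, [0.545, 0.299, 0.064]), (0.55, [0.615, -0.361, 0.004])]
side [(0.9, [0.621, -0.358, -0.001]), (0.63, [0.621, -0.247, 0.001]), (0.56, [0.547, 0.301, 0.064])]
[-0.17844858  0.6940381  -2.23527602]
   start 0 0.052 [54.67 29.83 -0.08]
   start 1.57 0.292 [54.68 29.81 16.37]
carrier 2 [0.5467 0.2985] -0.3 err 0.051
t 12.925 pos [0.4354 0.3002 0.1053] blade yaw -1.25 carrier in blade frame mm: fwd 1.3 left 0.7 dyaw 0.9 ft [-0.2 -0.6 -2.7]
```

Emit:
{"op": "move_arm", "data": {"series": "0.7 -0.1 0 0 -1;2.5 -0.1 0 0 -1;5 -0.2 0 0 -1;7.5 -0.2 0 0 -1;9.5 -0.2 0 0 -1;10.3 -0.2 0 0 -1;10.4 -0.2 0.5 0 -1;10.4 -0.2 1 0 -1"}}

```text
time_s: 13.92
position: [0.5387, 0.3006, 0.0947]
tool_rot: [[1.0, -0.021, -0.001], [-0.021, -1.0, -0.0], [-0.001, 0.0, -1.0]]
ft_force: [0.6, -0.5, -2.9]
grip_width: 0.0207
gripper_force: 98.2
```

Emit:
{"op": "move_arm", "data": {"series": "0 0 0.7 0 -1;0 0 1.4 0 -1;0 0 1.8 0 -1;0 0 2.1 0 -1;0 0 2.4 0 -1;0 0 2.6 0 -1;0 0 2.6 0 -1;0 0 2.6 0 -1"}}

```text
time_s: 14.92
position: [0.5394, 0.3006, 0.0694]
tool_rot: [[1.0, -0.021, 0.0], [-0.021, -1.0, 0.0], [0.0, -0.0, -1.0]]
ft_force: [0.6, -0.6, -1.2]
grip_width: 0.0208
gripper_force: 98.3
```

Run:
```python
from h import *
c=carriers([(.6507,.298)],z=.030); 
if c: where(c[0])
sd=img('side'); cv2.imwrite('pics/s5.png',cv2.resize(sd['pixels'][120:260,180:360],(720,560),interpolation=cv2.INTER_CUBIC))
```

```text
start 0 0.021 [6.501e+01 2.981e+01 2.000e-02]
   start 1.57 0.278 [64.92 29.82 15.61]
carrier 2 [0.6501 0.2982] 0.3 err 0.021
t 15.125 pos [0.5394 0.3006 0.0693] blade yaw -1.2 carrier in blade frame mm: fwd 0.8 left -0.0 dyaw 1.5 ft [-0.7 -0.2 -1.7]
```

View pics/s5.png

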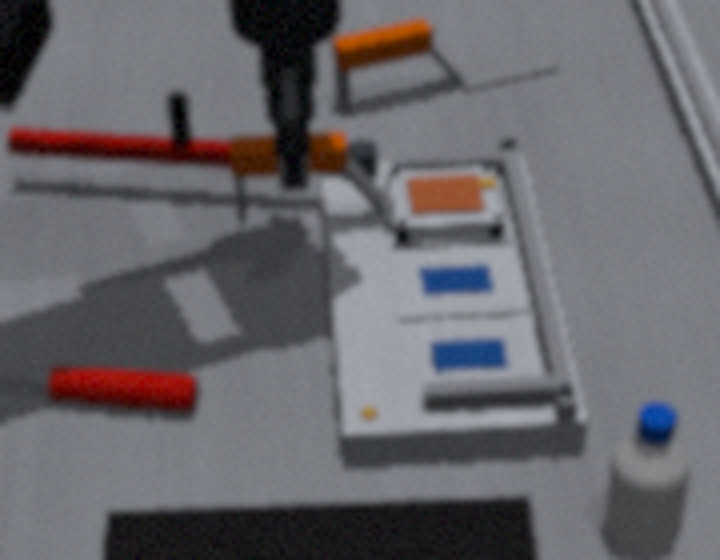

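Carrier down in lane 3, square (crop (448,195)). I withdraw the blade and return towards the middle carrier.

Emit:
{"op": "move_arm", "data": {"series": "-1 0 0.1 0 -1;-2.5 0 0.1 0 -1;-4.5 0 0.1 0 -1;-6.5 0 0.1 0 -1;-8.5 0 0.1 0 -1;-10.5 0 0.1 0 -1;-11.5 0 -1 0 -1;-11.5 0 -3.5 0 -1"}}

```text
time_s: 16.18
position: [0.4233, 0.3029, 0.1047]
tool_rot: [[1.0, -0.02, -0.002], [-0.02, -1.0, -0.001], [-0.002, 0.001, -1.0]]
ft_force: [-0.1, 0.2, -1.9]
grip_width: 0.0211
gripper_force: 98.3
```

Emit:
{"op": "move_arm", "data": {"series": "-0.2 3 0 1 -1;-0.4 8 0 2 -1;-0.6 14 0 3 -1;-0.8 20 0 4 -1;-1 26 0 5 -1;-1.2 32 0 6 -1;-1.3 38 0 6 -1;-1.3 42 0 6 -1"}}

```text
time_s: 17.18
position: [0.4025, -0.1194, 0.1051]
tool_rot: [[0.992, -0.127, 0.002], [-0.127, -0.992, -0.001], [0.002, 0.001, -1.0]]
ft_force: [0.6, -0.3, -0.1]
grip_width: 0.0204
gripper_force: 98.5
```

Run:
```python
from h import *
img('side'); print([(round(d['score'],2),[round(float(v),3) for v in d['point']]) for d in spotter.mark_of('carrier1','side')])
c=carriers([(.619,-.25),(.619,-.361),(.6501,.2982)])
carriers([(.6501,.2982)],z=.03)
p=c[0]; app(p[0],p[1],np.degrees(p[2]),.105,.0398)
```

```text
[(0.94, [0.65, 0.3, 0.029]), (0.81, [0.625, -0.36, 0.001]), (0.79, [0.619, -0.243, -0.0]), (0.52, [0.536, 0.006, 0.0])]
   start 0 0.069 [ 61.85 -25.05  -1.11]
   start 1.57 0.276 [ 61.89 -24.87  13.94]
carrier 2 [ 0.619  -0.2503] -6.6 err 0.066
   start 0 0.008 [ 61.88 -36.1   -2.14]
   start 1.57 0.117 [ 61.93 -36.17  13.1 ]
carrier 1 [ 0.6193 -0.3609] -11.7 err 0.007
   start 0 0.022 [6.553e+01 3.340e+01 5.000e-02]
   start 1.57 0.132 [65.42 33.49 16.32]
carrier 1 [0.6551 0.3342] 0.2 err 0.022
   start 0 0.02 [65.02 29.81  0.17]
   start 1.57 0.266 [65.   29.79 15.8 ]
carrier 2 [0.6504 0.2978] 0.8 err 0.02
shift cm [ 1.63 10.83  6.45] turn -0.5
```

Emit:
{"op": "move_arm", "data": {"series": "0.3 3 0 0 -1;0.8 7 1.5 0 -1;1.3 10 4 0 -1;1.6 10.8 6 0 -1;1.6 10.8 6.5 0 -1;1.6 10.8 6.5 0 -1"}}

```text
time_s: 18.42
position: [0.4049, -0.2251, 0.0394]
tool_rot: [[0.992, -0.125, -0.0], [-0.125, -0.992, 0.0], [-0.0, -0.0, -1.0]]
ft_force: [-0.8, 0.5, -1.5]
grip_width: 0.0205
gripper_force: 98.6
```

Run:
```python
from h import *
where((.619,-.2503,np.radians(-6.9)))
```

```text
t 18.425 pos [ 0.4049 -0.2251  0.0394] blade yaw -7.15 carrier in blade frame mm: fwd 105.6 left 1.7 dyaw 0.3 ft [-0.8  0.5 -1.5]
```

Emit:
{"op": "move_arm", "data": {"series": "1.5 -0.2 0 0 -1;3 -0.2 0 0 -1;4.5 -0.2 0 0 -1;6 -0.2 0 0 -1;7.5 -0.2 0 0 -1;9 -0.2 0 0 -1;10.5 -0.2 0 0 -1;10.5 -0.2 0 0 -1"}}

```text
time_s: 19.42
position: [0.5108, -0.2367, 0.0398]
tool_rot: [[0.992, -0.124, 0.002], [-0.124, -0.992, -0.001], [0.002, 0.001, -1.0]]
ft_force: [-0.7, -0.6, -1.8]
grip_width: 0.0207
gripper_force: 98.6
```

Run:
```python
from h import *
c=carriers([(.619,-.25)])[0]
where(c)
```

```text
start 0 0.036 [ 61.93 -24.99  -1.19]
   start 1.57 0.298 [ 62.   -24.84  14.73]
carrier 2 [ 0.6193 -0.25  ] -6.8 err 0.036
t 19.625 pos [ 0.509  -0.2367  0.0394] blade yaw -7.19 carrier in blade frame mm: fwd 1.0 left 0.7 dyaw 0.4 ft [-0.3 -0.9 -1.1]
```

Emit:
{"op": "move_arm", "data": {"series": "0 0 -0.4 0 -1;0 0 -0.7 0 -1;0 0 -1 0 -1;0 0 -1.5 0 -1;0 0 -2.5 0 -1;0 0 -4 0 -1;-0.5 0 -5.5 0 -1;-2 0 -6.5 0 -1"}}

```text
time_s: 20.62
position: [0.4892, -0.2346, 0.1055]
tool_rot: [[0.992, -0.125, 0.001], [-0.125, -0.992, -0.001], [0.001, 0.001, -1.0]]
ft_force: [-1.0, -0.5, -1.9]
grip_width: 0.0208
gripper_force: 98.5
```

Emit:
{"op": "move_arm", "data": {"series": "-2 0 0 0 -1;-4 0 0 0 -1;-5.5 -0.2 0 0 -1;-6 -1 0 -0.1 -1;-6.2 -2.7 0 -0.3 -1;-6.4 -5.5 0 -0.7 -1;-6.7 -9 0 -1.2 -1;-7.1 -12.5 0 -1.7 -1"}}

```text
time_s: 21.62
position: [0.4348, -0.0996, 0.1043]
tool_rot: [[0.995, -0.095, 0.0], [-0.095, -0.995, 0.0], [0.0, -0.0, -1.0]]
ft_force: [-0.7, 0.2, -2.7]
grip_width: 0.0207
gripper_force: 98.4
```

Emit:
{"op": "move_arm", "data": {"series": "-0.4 -3.5 0 -0.5 -1;-0.8 -7 0 -1 -1;-1.2 -10.5 0 -1.5 -1;-1.6 -14 0 -2 -1;-2 -17.5 0 -2.5 -1;-2.4 -21 0 -3 -1;-2.8 -24.5 0 -3.5 -1;-3 -27.5 0 -3.9 -1"}}

```text
time_s: 22.62
position: [0.4304, 0.1773, 0.1043]
tool_rot: [[1.0, -0.026, -0.0], [-0.026, -1.0, 0.0], [-0.0, -0.0, -1.0]]
ft_force: [0.4, -0.6, -2.5]
grip_width: 0.021
gripper_force: 98.4
```

Run:
```python
from h import *
s=observe(); p=s['position']; a=np.arctan2(s['tool_rot'][1,0],s['tool_rot'][0,0])
c=carriers([(p[0]+.11*np.cos(a),p[1]+.11*np.sin(a))],z=p[2]-.041)
if c: where(c[0])
app(.649,.218,-1.2,.1,.105)
```

```text
start 0 0.165 [54.11 17.84 -0.51]
   start 1.57 0.383 [54.06 17.85 14.69]
carrier 2 [0.5411 0.1784] -2.8 err 0.165
t 22.825 pos [0.4306 0.1758 0.1042] blade yaw -1.49 carrier in blade frame mm: fwd 0.4 left 5.5 dyaw -1.3 ft [-0.2  0.3 -2.5]
shift cm [ 0.72 -4.68 -0.08] turn -0.3
```

Emit:
{"op": "move_arm", "data": {"series": "0.2 -2 0 0 -1;0.5 -3.7 0 0 -1;0.7 -4.6 0 0 -1;0.7 -4.7 0 0 -1;0.7 -4.7 0 0 -1"}}

```text
time_s: 23.45
position: [0.4394, 0.2215, 0.1041]
tool_rot: [[1.0, -0.028, -0.0], [-0.028, -1.0, -0.0], [-0.0, 0.0, -1.0]]
ft_force: [0.2, -0.3, -2.8]
grip_width: 0.0204
gripper_force: 98.6
```

Run:
```python
from h import *
s=observe(); p=s['position']; a=np.arctan2(s['tool_rot'][1,0],s['tool_rot'][0,0])
c=carriers([(p[0]+.11*np.cos(a),p[1]+.11*np.sin(a))],z=p[2]-.041)
if c: where(c[0])
```

```text
start 0 0.028 [55.05 22.19 -0.27]
   start 1.57 0.273 [55.13 22.17 14.87]
carrier 2 [0.5505 0.222 ] -1.6 err 0.028
t 23.65 pos [0.4395 0.2215 0.1042] blade yaw -1.63 carrier in blade frame mm: fwd 1.0 left 3.7 dyaw -0.0 ft [ 0.3  0.7 -2.4]
```

Emit:
{"op": "move_arm", "data": {"series": "0.7 0.1 0 0 -1;2.5 0.1 0 0 -1;5 0.1 0 0 -1;7.5 0.1 0 0 -1;9.2 0.1 0 0 -1;9.8 0.1 0 0 -1;9.8 0.1 0.5 0 -1;9.8 0.1 1 0 -1"}}

```text
time_s: 24.65
position: [0.5367, 0.2181, 0.0937]
tool_rot: [[1.0, -0.028, -0.001], [-0.028, -1.0, -0.0], [-0.001, 0.0, -1.0]]
ft_force: [-0.9, -1.1, -2.9]
grip_width: 0.0202
gripper_force: 98.6
```

Emit:
{"op": "move_arm", "data": {"series": "0 0 0.7 0 -1;0 0 1.4 0 -1;0 0 1.8 0 -1;0 0 2.1 0 -1;0 0 2.4 0 -1;0 0 2.6 0 -1;0 0 2.6 0 -1;0 0 2.6 0 -1"}}

```text
time_s: 25.65
position: [0.5376, 0.2181, 0.0684]
tool_rot: [[1.0, -0.028, 0.0], [-0.028, -1.0, 0.0], [0.0, -0.0, -1.0]]
ft_force: [0.3, -0.6, -1.7]
grip_width: 0.0208
gripper_force: 98.6
```

Run:
```python
from h import *
c=carriers([(.649,.218)],z=.030); 
if c: where(c[0])
```

```text
start 0 0.032 [64.87 21.87 -0.36]
   start 1.57 0.276 [64.85 21.82 15.43]
carrier 2 [0.6486 0.2187] -2.2 err 0.032
t 25.85 pos [0.5375 0.2181 0.0683] blade yaw -1.61 carrier in blade frame mm: fwd 1.0 left 3.8 dyaw -0.6 ft [ 0.2  0.3 -1.1]
```

Emit:
{"op": "move_arm", "data": {"series": "-0.5 -0.2 0 0 -1;-2 -0.2 0 0 -1;-4 -0.2 0 0 -1;-6.5 -0.2 0 0 -1;-8.5 -0.2 0 0 -1;-10.5 -0.2 0 0 -1;-11.5 -0.2 -1 0 -1;-11.5 -0.2 -3.5 0 -1"}}

```text
time_s: 26.85
position: [0.4216, 0.2233, 0.1036]
tool_rot: [[1.0, -0.028, -0.002], [-0.028, -1.0, -0.0], [-0.002, 0.0, -1.0]]
ft_force: [0.6, -0.2, -1.7]
grip_width: 0.0205
gripper_force: 98.6
```

Emit:
{"op": "move_arm", "data": {"series": "0 3 0 1 -1;0 8 0 2 -1;0 14 0 3 -1;0 20 0 5 -1;0 26 0 7 -1;0 32 0 8.5 -1;0 38 0 9.7 -1;0 43 0 9.7 -1"}}

```text
time_s: 27.85
position: [0.4105, -0.2093, 0.1041]
tool_rot: [[0.98, -0.197, 0.001], [-0.197, -0.98, -0.001], [0.002, 0.001, -1.0]]
ft_force: [0.9, 0.9, -1.6]
grip_width: 0.0205
gripper_force: 98.7
```

Run:
```python
from h import *
c=carriers([(.619,-.361)])
carriers([(.6501,.2982),(.6486,.2187)],z=.03)
p=c[0]; app(p[0],p[1],np.degrees(p[2]),.105,.0398)
```

```text
start 0 0.037 [ 61.95 -36.28  -2.06]
   start 1.57 0.275 [ 61.89 -36.6   14.62]
carrier 2 [ 0.6194 -0.3629] -11.7 err 0.037
   start 0 0.072 [64.99 29.87 -0.  ]
   start 1.57 0.284 [64.94 29.9  16.28]
carrier 2 [0.6502 0.2989] -0.0 err 0.072
   start 0 0.007 [64.78 22.01 -0.39]
   start 1.57 0.128 [64.89 21.96 14.79]
carrier 1 [0.648  0.2199] -2.3 err 0.007
shift cm [ 2.04 11.19  6.36] turn 0.5
```

Emit:
{"op": "move_arm", "data": {"series": "0.5 3 0 0 -1;1.2 7 1.5 0.2 -1;1.8 10.3 4 0.3 -1;2 11.2 6 0.3 -1;2 11.2 6.4 0.3 -1;2 11.2 6.4 0.3 -1;2 11.2 6.4 0.3 -1"}}

```text
time_s: 29.12
position: [0.4086, -0.3198, 0.0401]
tool_rot: [[0.98, -0.2, 0.001], [-0.2, -0.98, -0.001], [0.001, 0.001, -1.0]]
ft_force: [0.9, 1.5, -1.3]
grip_width: 0.0205
gripper_force: 98.8
```

Run:
```python
from h import *
c=carriers([(.6194,-.362)])[0]
where(c); where((.6194,-.362,np.radians(-11.5)))
```

```text
start 0 0.052 [ 62.03 -36.19  -2.14]
   start 1.57 0.328 [ 62.06 -36.08  12.76]
carrier 2 [ 0.6203 -0.3619] -12.3 err 0.052
t 29.325 pos [ 0.4084 -0.3202  0.0397] blade yaw -11.58 carrier in blade frame mm: fwd 106.0 left 1.7 dyaw -0.7 ft [-0.7 -0.5 -1.9]
t 29.325 pos [ 0.4084 -0.3202  0.0397] blade yaw -11.58 carrier in blade frame mm: fwd 105.1 left 1.4 dyaw 0.1 ft [-0.7 -0.5 -1.9]
```

Emit:
{"op": "move_arm", "data": {"series": "1.5 -0.1 0 0 -1;3 -0.1 0 0 -1;4.5 -0.1 0 0 -1;6 -0.1 0 0 -1;7.5 -0.1 0 0 -1;9 -0.1 0 0 -1;10.5 -0.1 0 0 -1;10.5 -0.1 0 0 -1"}}

```text
time_s: 30.32
position: [0.5125, -0.3404, 0.039]
tool_rot: [[0.98, -0.2, 0.001], [-0.2, -0.98, -0.0], [0.001, 0.0, -1.0]]
ft_force: [-0.1, 0.2, -0.6]
grip_width: 0.0205
gripper_force: 98.8
```

Run:
```python
from h import *
c=carriers([(.6194,-.362)])[0]
where(c)
```

```text
start 0 0.059 [ 61.87 -36.12  -2.15]
   start 1.57 0.167 [ 61.92 -36.23  12.87]
carrier 1 [ 0.6191 -0.3611] -11.6 err 0.058
t 30.525 pos [ 0.5109 -0.3403  0.0391] blade yaw -11.61 carrier in blade frame mm: fwd 0.1 left 1.3 dyaw 0.0 ft [-0.   0.4 -1.5]
```

Emit:
{"op": "move_arm", "data": {"series": "0 0 -0.4 0 -1;0 0 -0.7 0 -1;0 0 -1 0 -1;0 0 -1.5 0 -1;0 0 -2.5 0 -1;0 0 -4 0 -1;-0.5 0 -5.5 0 -1;-2 0 -6.5 0 -1"}}

```text
time_s: 31.52
position: [0.4914, -0.3365, 0.1056]
tool_rot: [[0.98, -0.201, 0.001], [-0.201, -0.98, -0.001], [0.001, 0.001, -1.0]]
ft_force: [-0.8, 0.0, -3.3]
grip_width: 0.0206
gripper_force: 98.5
```

Emit:
{"op": "move_arm", "data": {"series": "-2 0 0 0 -1;-4 0 0 0 -1;-5.5 -0.2 0 0 -1;-6.2 -1 0 -0.2 -1;-6.6 -2.7 0 -0.6 -1;-7.1 -5.5 0 -1.2 -1;-7.8 -9 0 -2 -1;-8.5 -12.5 0 -2.8 -1"}}

```text
time_s: 32.52
position: [0.4336, -0.1948, 0.1043]
tool_rot: [[0.988, -0.152, 0.0], [-0.152, -0.988, 0.0], [0.0, -0.0, -1.0]]
ft_force: [1.4, -0.1, -2.3]
grip_width: 0.0208
gripper_force: 98.5
```

Emit:
{"op": "move_arm", "data": {"series": "-0.6 -3.5 0 -0.8 -1;-1.1 -7 0 -1.6 -1;-1.6 -10.5 0 -2.4 -1;-2.1 -14 0 -3.2 -1;-2.6 -17.5 0 -4 -1;-3.1 -21 0 -4.8 -1;-3.6 -24.5 0 -5.6 -1;-4 -27.5 0 -6.2 -1"}}

```text
time_s: 33.52
position: [0.4354, 0.0832, 0.1044]
tool_rot: [[0.999, -0.043, 0.0], [-0.043, -0.999, 0.0], [0.0, -0.0, -1.0]]
ft_force: [0.3, -0.7, -2.0]
grip_width: 0.0206
gripper_force: 98.5
```

Run:
```python
from h import *
app(.6473,.138,-1.2,.1,.105)
```

```text
shift cm [-0.07 -5.92 -0.06] turn -1.3
```

Emit:
{"op": "move_arm", "data": {"series": "0 -2 0 -0.5 -1;0 -4 0 -1 -1;0 -5.4 0 -1 -1;0 -5.8 0 -1 -1;0 -5.8 0 -1 -1;0 -5.8 0 -1 -1"}}

```text
time_s: 34.28
position: [0.4387, 0.1385, 0.1042]
tool_rot: [[1.0, -0.029, -0.0], [-0.029, -1.0, -0.0], [-0.0, 0.0, -1.0]]
ft_force: [-0.2, 0.7, -3.8]
grip_width: 0.0202
gripper_force: 98.5
```

Run:
```python
from h import *
s=observe(); p=s['position']; a=np.arctan2(s['tool_rot'][1,0],s['tool_rot'][0,0])
c=carriers([(p[0]+.11*np.cos(a),p[1]+.11*np.sin(a))],z=p[2]-.041)
if c: where(c[0])
```

```text
start 0 0.037 [54.96 13.63 -0.29]
   start 1.57 0.251 [54.95 13.57 15.17]
carrier 2 [0.5496 0.1363] -1.7 err 0.037
t 34.475 pos [0.4387 0.1386 0.1042] blade yaw -1.64 carrier in blade frame mm: fwd 0.9 left 0.9 dyaw -0.0 ft [-0.8  0.3 -3.3]
```

Emit:
{"op": "move_arm", "data": {"series": "0.7 -0.2 0 0 -1;2.5 -0.4 0 0 -1;5 -0.4 0 0 -1;7.5 -0.4 0 0 -1;9.2 -0.4 0 0 -1;9.8 -0.4 0 0 -1;9.8 -0.4 0.5 0 -1;9.8 -0.4 1 0 -1"}}

```text
time_s: 35.48
position: [0.5361, 0.1403, 0.0937]
tool_rot: [[1.0, -0.028, -0.001], [-0.028, -1.0, -0.0], [-0.001, 0.0, -1.0]]
ft_force: [0.7, 0.3, -3.7]
grip_width: 0.0206
gripper_force: 98.6
```

Emit:
{"op": "move_arm", "data": {"series": "0 0 0.7 0 -1;0 0 1.4 0 -1;0 0 1.8 0 -1;0 0 2.1 0 -1;0 0 2.4 0 -1;0 0 2.6 0 -1;0 0 2.6 0 -1;0 0 2.6 0 -1"}}

```text
time_s: 36.48
position: [0.5369, 0.1402, 0.0684]
tool_rot: [[1.0, -0.028, 0.001], [-0.028, -1.0, 0.0], [0.001, -0.0, -1.0]]
ft_force: [0.4, 0.8, -1.1]
grip_width: 0.0206
gripper_force: 98.6
```

Run:
```python
from h import *
c=carriers([(.6473,.138)],z=.030); 
if c: where(c[0])
```

```text
start 0 0.029 [64.7  13.76 -0.17]
   start 1.57 0.295 [64.71 13.83 15.35]
carrier 2 [0.6472 0.1376] -0.8 err 0.029
t 36.675 pos [0.5368 0.1402 0.0683] blade yaw -1.6 carrier in blade frame mm: fwd 0.4 left 0.5 dyaw 0.8 ft [ 0.6  0.8 -1.2]
```

Third carrier placed. I withdraw, raise and check the whole bed.

Emit:
{"op": "move_arm", "data": {"series": "-0.5 0 0 0 -1;-2 0 0 0 -1;-4 0 0 0 -1;-6.5 0 0 0 -1;-8.5 0 0 0 -1;-10.5 0 0 0 -1;-11.5 0 -1 0 -1;-11.5 0 -3.5 0 -1"}}

```text
time_s: 37.67
position: [0.4209, 0.1434, 0.1037]
tool_rot: [[1.0, -0.028, -0.002], [-0.028, -1.0, -0.0], [-0.002, 0.0, -1.0]]
ft_force: [0.1, 0.3, -1.4]
grip_width: 0.0203
gripper_force: 98.6
```

Run:
```python
from h import *
carriers([(.6501,.2982),(.6486,.2187),(.6472,.1376)],z=.03)
app(.5887,.0005,-8.8,0,.105)
```

```text
start 0 0.055 [ 6.494e+01  2.983e+01 -1.000e-02]
   start 1.57 0.267 [65.01 29.83 15.71]
carrier 2 [0.6494 0.2983] -0.0 err 0.055
   start 0 0.048 [64.86 21.87 -0.35]
   start 1.57 0.28 [64.88 21.93 15.17]
carrier 2 [0.6485 0.2187] -2.2 err 0.047
   start 0 0.077 [64.69 13.85 -0.28]
   start 1.57 0.354 [64.76 13.9  16.33]
carrier 2 [0.6466 0.1384] -1.2 err 0.077
shift cm [ 6.14 12.44 -0.15] turn 7.2
```

Emit:
{"op": "move_arm", "data": {"series": "0 3 0 1 -1;1 7 0 3 -1;3 10.5 0 5 -1;5 12 0 7 -1;6.1 12.4 0 7.2 -1;6.1 12.4 0 7.2 -1;6.1 12.4 0 7.2 -1"}}

```text
time_s: 38.75
position: [0.4785, 0.0186, 0.1029]
tool_rot: [[0.988, -0.152, -0.001], [-0.152, -0.988, 0.0], [-0.001, -0.0, -1.0]]
ft_force: [-0.1, -0.3, -1.8]
grip_width: 0.0203
gripper_force: 98.8
```

Run:
```python
from h import *
app(.5887,.0005,-8.8,0,.0340)
```

```text
shift cm [0.17 0.1  6.89] turn 0.1
```

Emit:
{"op": "move_arm", "data": {"series": "0.2 0.1 2 0 -1;0.2 0.1 4.5 0 -1;0.2 0.1 6 0 -1;0.2 0.1 6.5 0 -1;0.2 0.1 6.8 0 -1;0.2 0.1 6.9 0 -1;0.2 0.1 6.9 0 -1"}}

```text
time_s: 39.62
position: [0.4813, 0.0164, 0.0345]
tool_rot: [[0.988, -0.153, 0.001], [-0.153, -0.988, -0.0], [0.001, 0.0, -1.0]]
ft_force: [0.2, 0.6, -1.2]
grip_width: 0.0209
gripper_force: 98.8
```

Emit:
{"op": "move_arm", "data": {"series": "0 0 0 0 -0.3;0 0 0 0 0;0 0 0 0 0.3;0 0 0 0 0.6;0 0 0 0 1;0 0 0 0 1;0 0 0 0 1;0 0 0 0 1"}}

```text
time_s: 40.62
position: [0.4812, 0.0165, 0.0342]
tool_rot: [[0.988, -0.153, 0.0], [-0.153, -0.988, 0.0], [0.0, -0.0, -1.0]]
ft_force: [0.5, -0.0, 0.4]
grip_width: 0.0851
gripper_force: 0.0
```

Emit:
{"op": "move_arm", "data": {"series": "0 0 -2 0 1;0 0 -6 0 1;0 0 -10 0 1;0 0 -13 0 1;0 0 -13 0 1"}}

```text
time_s: 41.25
position: [0.482, 0.0163, 0.166]
tool_rot: [[0.988, -0.153, 0.004], [-0.153, -0.988, -0.001], [0.004, 0.0, -1.0]]
ft_force: [0.2, 0.2, -0.9]
grip_width: 0.0853
gripper_force: 0.0
```

Run:
```python
from h import *
w=img('wrist')
P=place(np.array([[-.155,-.011,.064],[-.155,.011,.064],[-.071,-.011,.064],[-.071,.011,.064],[.045,-.018,.003],[.045,.018,.003]]),.5887,.0005,-.1535,.002)
for q in proj(P,w): cv2.circle(w['pixels'],tuple(int(round(v)) for v in q),3,(0,255,0),1)
cv2.imwrite('pics/w5.png',w['pixels'])
for c in('scene','side'):
    img(c)
    for t in('keeper_peg','keeper_hinge','spatula_grip'): print(c,t,[(round(d['score'],2),[round(float(v),3) for v in d['point']]) for d in spotter.mark_of(t,c)])
s=observe(); print(s['position'],s['grip_width'],s['q'])
```

```text
scene keeper_peg [(0.64, [0.456, 0.385, 0.068])]
scene keeper_hinge [(0.97, [0.594, 0.355, 0.041])]
scene spatula_grip [(0.95, [0.623, 0.506, 0.052]), (0.62, [0.484, 0.012, 0.055])]
side keeper_peg [(0.7, [0.631, -0.254, -0.002])]
side keeper_hinge [(0.66, [0.592, 0.358, 0.041])]
side spatula_grip [(0.98, [0.481, 0.019, 0.055]), (0.65, [0.626, 0.503, 0.05])]
[0.48100936 0.01646985 0.16366865] 0.08555783236339082 [-1.21699255e+01  1.87958107e+01  9.13250317e+01  5.04115658e-04
  6.99420244e+01  8.66321500e+01]
```

View pics/w5.png

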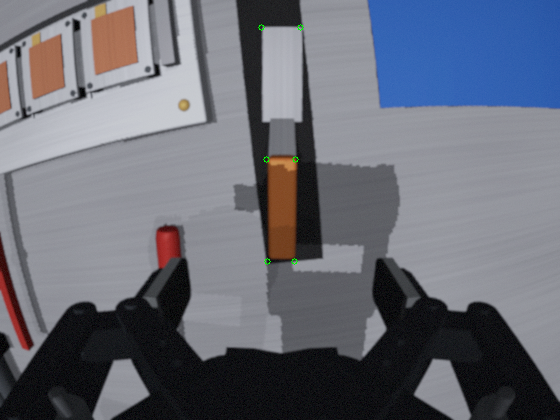

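The spatula is back where it lay: handle at (268–294,160–260), on the overlay. All three carriers are loaded. Next is the keeper peg, so I move above it and check.

Emit:
{"op": "move_arm", "data": {"series": "-0.5 -3 0 1 1;-2 -9 0 2 1;-3.5 -15 0 3.3 1;-5 -21 0 3.3 1;-6.5 -27 0 3.3 1;-7.5 -33 0 3.3 1;-8.1 -36 0 3.3 1;-8.1 -36 0 3.3 1"}}

```text
time_s: 42.7
position: [0.4555, 0.3863, 0.1634]
tool_rot: [[0.978, -0.207, -0.001], [-0.207, -0.978, -0.0], [-0.001, 0.0, -1.0]]
ft_force: [-0.7, -0.3, 0.4]
grip_width: 0.0854
gripper_force: 0.0
```

Emit:
{"op": "move_arm", "data": {"series": "0 0 2 0 1;0 0 2 0 1;0 0 2 0 1", "force": 20}}

```text
time_s: 43.08
position: [0.4567, 0.384, 0.1448]
tool_rot: [[0.978, -0.211, 0.001], [-0.211, -0.978, 0.0], [0.0, -0.0, -1.0]]
ft_force: [-1.0, -0.5, 0.1]
grip_width: 0.0857
gripper_force: 0.0
```

Run:
```python
from h import *
s=observe(); print(s['time_s'],s['position'],s['q'])
w=img('wrist')
for t in('keeper_peg','keeper_hinge'): print(t,[(round(d['score'],2),[round(float(v),3) for v in d['point']]) for d in spotter.mark_of(t,'wrist')])
H=np.array([.5935,.3555]); th=np.radians(np.linspace(0,360,12)); C=np.c_[.008*np.cos(th),.008*np.sin(th),0*th]
for q in proj(np.r_[C+[.456,.385,.09],C+[*H,.048]],w): cv2.circle(w['pixels'],tuple(int(round(v)) for v in q),1,(0,255,0),-1)
cv2.imwrite('pics/w6.png',w['pixels'])
go(.456,.385,.066,-12.1)
```

```text
43.075 [0.45665109 0.3840436  0.1448267 ] [ 2.87081825e+01  3.05203057e+01  7.45115685e+01 -3.63139571e-03
  7.49352087e+01  1.30862130e+02]
keeper_peg [(0.57, [0.462, 0.382, 0.07])]
keeper_hinge [(0.75, [0.595, 0.358, 0.04])]
shift cm [-0.07 -0.04  7.89] turn -0.0
```

View pics/w6.png

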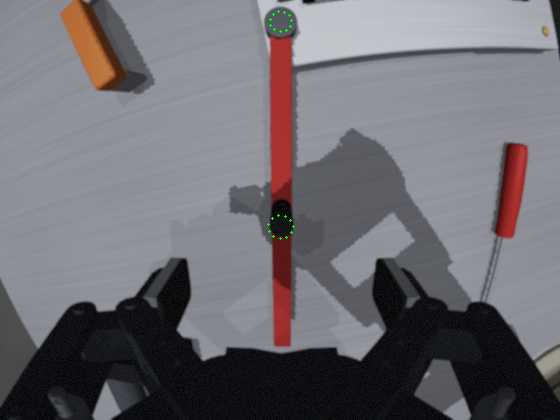

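The green circles show the hinge fit exact at (281,22). The peg is at (281,218), centred between the fingers, and within a few mm along the bar. I descend and grip lightly.

Emit:
{"op": "move_arm", "data": {"series": "0 0 3 0 1;0 0 6 0 1;0 0 7.5 0 1;0 0 7.9 0 1;0 0 7.9 0 -1;0 0 7.9 0 -1;0 0 7.9 0 -1;0 0 7.9 0 -1", "force": 20}}

```text
time_s: 44.22
position: [0.4563, 0.3847, 0.0656]
tool_rot: [[0.978, -0.21, 0.001], [-0.21, -0.978, 0.0], [0.001, -0.0, -1.0]]
ft_force: [-0.7, -0.4, 4.6]
grip_width: 0.0148
gripper_force: 21.4
```

Emit:
{"op": "move_arm", "data": {"series": "0 0 0 0 -1;0 0 0 0 -1;0 0 0 0 -1;0 0 0 0 -1"}}

```text
time_s: 44.72
position: [0.4563, 0.3847, 0.0656]
tool_rot: [[0.978, -0.21, 0.001], [-0.21, -0.978, 0.0], [0.0, -0.0, -1.0]]
ft_force: [-1.2, -0.4, 5.2]
grip_width: 0.0153
gripper_force: 21.4
```

Run:
```python
from h import *
s=observe(); p=s['position']; R=s['tool_rot']; print(s['time_s'],p,s['grip_width'],s['gripper_force'])
H=np.array([.5935,.3555]); d=p[:2]-H; r=np.hypot(*d); a0=np.arctan2(d[1],d[0])%(2*np.pi); print('r',r,'az',np.degrees(a0),'theta',np.degrees(a0)-268.8)
end=np.radians(268.8)
def rows(angs):
    for a in angs:
        q=H+r*np.array([np.cos(a),np.sin(a)])-p[:2]; t=R.T@np.array([*q,0])*100
        print(np.round(t[:2],2),'turn',round(-np.degrees(a-a0),1))
rows(a0+(end-a0)*np.arange(1,17)/16)
```

```text
44.725 [0.45632286 0.38470604 0.06560608] 0.015325456057399316 21.39848917722702
r 0.14025177191897575 az 167.98076372432172 theta -100.81923627567829
[0.09 1.54] turn -6.3
[0.34 3.06] turn -12.6
[0.76 4.54] turn -18.9
[1.34 5.97] turn -25.2
[2.08 7.33] turn -31.5
[2.96 8.59] turn -37.8
[3.97 9.76] turn -44.1
[ 5.1 10.8] turn -50.4
[ 6.34 11.71] turn -56.7
[ 7.68 12.49] turn -63.0
[ 9.09 13.11] turn -69.3
[10.56 13.57] turn -75.6
[12.07 13.87] turn -81.9
[13.61 14.  ] turn -88.2
[15.15 13.96] turn -94.5
[16.68 13.75] turn -100.8
```

Emit:
{"op": "move_arm", "data": {"series": "0.1 1.5 0 -6.3 -1;0.3 3.1 0 -12.6 -1;0.8 4.5 0 -18.9 -1;1.3 6 0 -25.2 -1;2.1 7.3 0 -31.5 -1;3 8.6 0 -37.8 -1;4 9.8 0 -44.1 -1;5.1 10.8 0 -50.4 -1"}}

```text
time_s: 45.72
position: [0.4839, 0.2681, 0.0656]
tool_rot: [[0.783, 0.623, 0.001], [0.623, -0.783, 0.001], [0.001, 0.0, -1.0]]
ft_force: [0.9, 1.9, 4.2]
grip_width: 0.0152
gripper_force: 21.4
```

```bash
cat > k.py <<'E'
from h import *
import sys
s=observe(); p=s['position']; R=s['tool_rot']; print(s['time_s'],p,s['grip_width'],s['ft_force'])
H=np.array([.5935,.3555]); d=p[:2]-H; r=np.hypot(*d); a0=np.arctan2(d[1],d[0])%(2*np.pi)
ty=np.degrees(np.arctan2(R[1,0],R[0,0]))+180; print('r',r,'az',np.degrees(a0),'theta',268.8-np.degrees(a0),'tool az',ty)
for a in a0+(np.radians(float(sys.argv[2]))-a0)*np.arange(1,int(sys.argv[1])+1)/int(sys.argv[1]):
    q=H+.1403*np.array([np.cos(a),np.sin(a)])-p[:2]; t=R.T@np.array([*q,0])*100
    print(np.round(t[:2],2),'turn',round(-(np.degrees(a)-ty),1))
E
python3 k.py 7 268.8
```

```text
45.725 [0.48388475 0.26807384 0.06556564] 0.015186506859043655 [0.93847108 1.94917607 4.2370131 ]
r 0.14020997105183233 az 218.57491434105756 theta 50.22508565894245 tool az 218.50217111441395
[0.1  1.75] turn -7.2
[0.43 3.48] turn -14.4
[0.98 5.15] turn -21.6
[1.72 6.74] turn -28.8
[2.66 8.22] turn -35.9
[3.78 9.57] turn -43.1
[ 5.06 10.78] turn -50.3
```

Emit:
{"op": "move_arm", "data": {"series": "0.1 1.8 0 -7.2 -1;0.4 3.5 0 -14.4 -1;1 5.1 0 -21.6 -1;1.7 6.7 0 -28.8 -1;2.7 8.2 0 -35.9 -1;3.8 9.6 0 -43.1 -1;3.8 9.6 0 -43.1 -1"}}

```text
time_s: 46.6
position: [0.5742, 0.2169, 0.0656]
tool_rot: [[0.149, 0.989, 0.002], [0.989, -0.149, 0.001], [0.002, 0.002, -1.0]]
ft_force: [1.2, 3.1, 5.4]
grip_width: 0.0152
gripper_force: 21.5
```

```bash
python3 k.py 4 269.5
```

```text
46.6 [0.57422453 0.2168615  0.06560179] 0.01516451041407372 [1.16517924 3.07957988 5.42967488]
r 0.13997205877802404 az 262.0846804081207 theta 6.715319591879336 tool az 261.4311044895599
[-0.02  0.45] turn -2.5
[0.01 0.91] turn -4.4
[0.05 1.36] turn -6.2
[0.11 1.81] turn -8.1
```

Emit:
{"op": "move_arm", "data": {"series": "0 0.4 0 -2 -1;0 0.8 0 -4 -1;0 1.2 0 -5.5 -1;0.1 1.6 0 -7.3 -1;0.1 1.8 0 -7.3 -1;0.1 1.8 0 -7.3 -1;0.1 1.8 0 -7.3 -1"}}

```text
time_s: 47.48
position: [0.591, 0.2155, 0.0656]
tool_rot: [[0.023, 1.0, 0.001], [1.0, -0.023, 0.001], [0.001, 0.001, -1.0]]
ft_force: [0.6, 5.2, 5.7]
grip_width: 0.015
gripper_force: 21.5
```

```bash
python3 k.py 1 269.5
python3 - <<'E'
from h import *
w=img('wrist'); cv2.imwrite('pics/w7.png',w['pixels'])
E
```

```text
47.475 [0.59101178 0.21553448 0.06560109] 0.015013018686815763 [0.57043587 5.1609898  5.65165429]
r 0.13998763403528644 az 268.98153664133014 theta -0.18153664133012626 tool az 268.6989804428412
[-0.03  0.13] turn -0.8
```

View pics/w7.png

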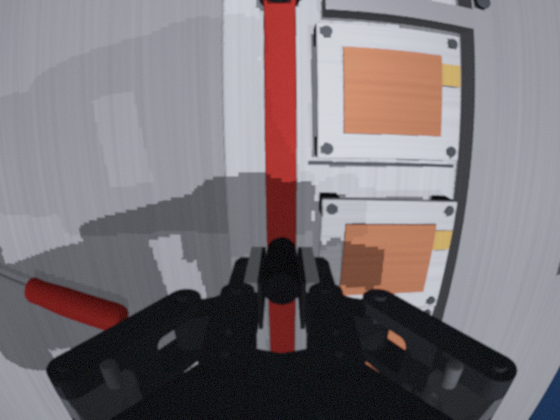

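The keeper lies across the front with the carriers clear behind it (carrier left edge at 318, bar 265–298). I push a few mm more to feel the stop.

Emit:
{"op": "move_arm", "data": {"series": "0 0.2 0 0 -1;0 0.2 0 0 -1;0 0.2 0 0 -1"}}

```text
time_s: 47.9
position: [0.5912, 0.2155, 0.0655]
tool_rot: [[0.022, 1.0, -0.003], [1.0, -0.022, 0.001], [0.001, -0.003, -1.0]]
ft_force: [-6.9, 4.4, 9.3]
grip_width: 0.0151
gripper_force: 22.0
```

Emit:
{"op": "move_arm", "data": {"series": "0 0.2 0 0 -1;0 0.2 0 0 -1;0 0.2 0 0 -1"}}

```text
time_s: 48.28
position: [0.5913, 0.2155, 0.0654]
tool_rot: [[0.022, 1.0, -0.008], [1.0, -0.022, 0.0], [0.0, -0.008, -1.0]]
ft_force: [-16.0, 4.0, 14.8]
grip_width: 0.0154
gripper_force: 22.7
```

```bash
python3 k.py 1 269.5
```

```text
48.275 [0.59126161 0.21554364 0.06542781] 0.015361085847149803 [-15.99987712   4.03995402  14.82250534]
r 0.1399742608104756 az 269.0837188638377 theta -0.2837188638376915 tool az 268.7360413690765
[-0.03  0.1 ] turn -0.8
```

At the stop: the force rises without any motion. I relax, open partly and rise.

Emit:
{"op": "move_arm", "data": {"series": "0 -0.4 0 0 -1;0 -0.4 0 0 -1;0 -0.4 0 0 -0.6;0 -0.4 0 0 -0.4;0 -0.4 0 0 -0.2;0 -0.4 0 0 -0.2;0 -0.4 0 0 -0.2;0 -0.4 0 0 -0.2"}}

```text
time_s: 49.28
position: [0.5907, 0.2148, 0.0652]
tool_rot: [[0.023, 1.0, -0.0], [1.0, -0.023, -0.0], [-0.0, -0.0, -1.0]]
ft_force: [-0.5, -0.6, -0.2]
grip_width: 0.0341
gripper_force: 0.0
```

Emit:
{"op": "move_arm", "data": {"series": "0 0 -1 0 -0.2;0 0 -3 0 -0.2;0 0 -6 0 -0.2;0 0 -10 0 -0.2;0 -3 -13 0 -0.2;0 -7 -15 0 -0.2;0 -11 -17 0 -0.2;0 -15 -17 0 -0.2"}}

```text
time_s: 50.28
position: [0.4399, 0.2183, 0.2374]
tool_rot: [[0.023, 1.0, 0.004], [1.0, -0.023, 0.001], [0.001, 0.004, -1.0]]
ft_force: [-0.4, -0.6, -0.6]
grip_width: 0.0339
gripper_force: 0.0
```

Emit:
{"op": "move_arm", "data": {"series": "0 -3 0 0 -0.2;0 -5 0 0 -0.2;0 -5 0 0 -0.2"}}

```text
time_s: 50.65
position: [0.39, 0.2195, 0.2362]
tool_rot: [[0.022, 1.0, 0.001], [1.0, -0.022, 0.0], [0.0, 0.001, -1.0]]
ft_force: [0.8, -0.3, 0.2]
grip_width: 0.034
gripper_force: 0.0
```

Run:
```python
from h import *
print(observe()['position'])
carriers([(.6501,.2982),(.6486,.2187),(.6472,.1376)],z=.03)
ims=[img('scene'),img('side')]
for im in ims:
    for t in('keeper_peg','keeper_hinge','spatula_grip','tool_rest','tape','bottle','driver'): print(im['name'],t,[(round(d['score'],2),[round(float(v),3) for v in d['point']]) for d in spotter.mark_of(t,im['name'])][:2])
K=[box(.0,.278,-.008,.008,.032,.048)]
for im in ims:
    ms=masks('keeper',im)
    if ms: print(fit(K,[(im,ms[0])],(.5935,.3555,np.radians(-91.2)),0))
vs=[(im,m) for im in ims for m in[pick(masks('spatula',im),im,(.481,.017,.064))] if m is not None]
if vs: print('spat',fit(SPA,vs,(.5887,.0005,-.15),.002))
cv2.imwrite('pics/s8.png',cv2.resize(ims[1]['pixels'][120:320,150:410],(780,600),interpolation=cv2.INTER_CUBIC))
```

```text
[0.3899827  0.21949191 0.23617636]
   start 0 0.058 [65.03 29.82  0.14]
   start 1.57 0.34 [65.08 29.82 16.14]
carrier 2 [0.6503 0.2982] 0.8 err 0.058
   start 0 0.273 [65.11 20.64 -0.74]
   start 1.57 0.459 [65.2  20.67 14.75]
carrier 2 [0.651  0.2065] -4.6 err 0.271
   start 0 0.065 [64.8  13.52 -0.14]
   start 1.57 0.282 [64.87 13.52 14.68]
carrier 2 [0.6481 0.1354] -1.8 err 0.065
scene keeper_peg [(0.72, [0.65, 0.202, 0.029]), (0.6, [0.59, 0.217, 0.068])]
scene keeper_hinge [(0.82, [0.591, 0.354, 0.043])]
scene spatula_grip [(0.91, [0.626, 0.507, 0.052]), (0.83, [0.485, 0.012, 0.054])]
scene tool_rest [(0.88, [0.479, 0.015, 0.054])]
scene tape [(0.72, [0.782, -0.135, -0.002])]
scene bottle [(0.56, [0.74, -0.004, -0.002])]
scene driver [(0.52, [0.368, 0.156, 0.001])]
side keeper_peg [(0.67, [0.59, 0.214, 0.069])]
side keeper_hinge [(0.68, [0.595, 0.354, 0.039]), (0.39, [0.535, 0.007, 0.0])]
side spatula_grip [(0.88, [0.48, 0.02, 0.051]), (0.76, [0.626, 0.502, 0.051])]
side tool_rest [(0.83, [0.479, 0.013, 0.052]), (0.36, [0.745, -0.006, -0.0])]
side tape [(0.85, [0.781, -0.133, -0.002])]
side bottle [(0.81, [0.743, -0.004, 0.001]), (0.62, [0.478, 0.011, 0.052])]
side driver [(0.85, [0.368, 0.158, 0.002]), (0.47, [0.651, 0.221, 0.029])]
   start 0 0.088 [ 59.25  36.53 -15.89]
   start 1.57 0.901 [57.93 35.24  2.47]
(array([ 0.59252267,  0.36525761, -1.58880043]), np.float64(0.0882482443685551))
   start 0 0.059 [ 59.38  35.89 -15.94]
   start 1.57 1.036 [58.28 35.29  1.15]
(array([ 0.59377115,  0.3588797 , -1.59373647]), np.float64(0.05860483112004473))
   start 0 0.383 [59.03 -0.07 -1.44]
   start 1.57 1.898 [60.2  -2.63 15.48]
spat (array([ 0.59034133, -0.00088062, -0.1434708 ]), np.float64(0.3822157198865148))
```

View pics/s8.png

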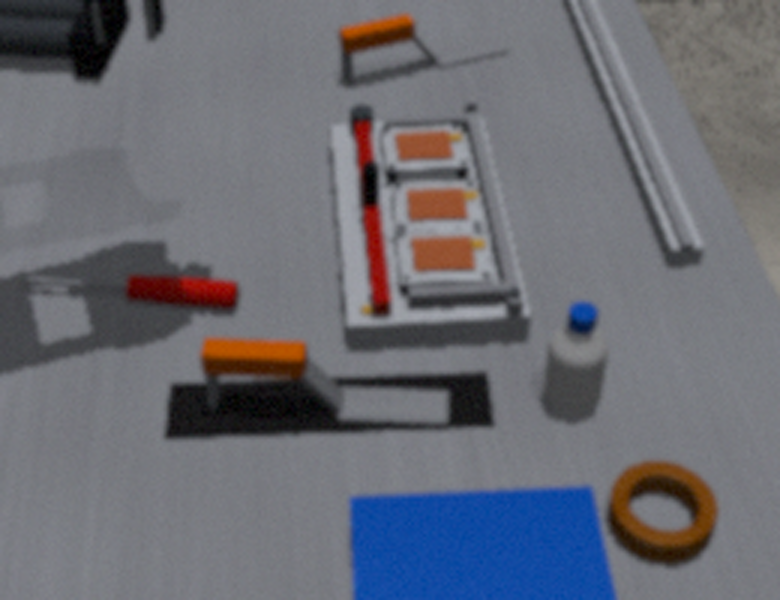

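The crop shows the keeper shut (bar (360,120)–(380,305)), the spatula on its mat and the bystanders in place. However, the middle carrier now sits closer to the lane 1 carrier, at (437,205) against (443,255), so it was probably the announced knock. I check flatness and pose with a wrist-camera fit.

Run:
```python
from h import *
w=img('wrist'); ms=masks('carrier1',w); print([(m.sum(),np.argwhere(m).mean(0).round()) for m in ms])
for g in((.650,.298),(.650,.2065),(.648,.1355)):
    u=proj(np.array([[g[0],g[1],.046]]),w)[0].round(); m=pick(ms,w,(g[0],g[1],.048)); print(u,m is not None)
    if m is not None:
        for z in(.026,.030,.036): p,e=fit(CAR,[(w,m)],(*g,-.02),z); print(z,p[:2].round(4),np.degrees(p[2]).round(1),round(e,4))
        for q in CAR[:1]: 
            P=proj(place(q,*p[:2],p[2],.03),w)
            for v in P: cv2.circle(w['pixels'],tuple(int(round(t)) for t in v),2,(0,255,0),-1)
cv2.imwrite('pics/w9.png',w['pixels'])
im=img('scene'); ms=masks('carrier1',im); 
for g in((.650,.298),(.650,.2065),(.648,.1355)):
    m=pick(ms,im,(*g,.048)); print(g,None if m is None else (m.sum(),fit(CAR,[(im,m)],(*g,-.02),.03)))
```

```text
[(np.int64(2703), array([190., 491.])), (np.int64(3012), array([115., 496.]))]
[500. 116.] True
   start 0 0.005 [ 6.525e+01  2.995e+01 -2.000e-02]
   start 1.57 0.192 [65.06 29.86 16.27]
0.026 [0.6526 0.2995] -0.0 0.0052
   start 0 0.012 [ 6.496e+01  2.994e+01 -4.000e-02]
   start 1.57 0.198 [64.88 29.97 16.8 ]
0.03 [0.6496 0.2994] -0.2 0.0118
   start 0 0.032 [ 6.454e+01  2.993e+01 -6.000e-02]
   start 1.57 0.21 [64.43 29.93 16.69]
0.036 [0.6452 0.2993] -0.0 0.0324
[494. 191.] True
   start 0 0.069 [65.35 20.61 -0.35]
   start 1.57 0.215 [65.6  20.36 15.27]
0.026 [0.6534 0.2062] -1.8 0.0689
   start 0 0.072 [65.02 20.7  -0.33]
   start 1.57 0.223 [65.27 20.41 15.25]
0.03 [0.6504 0.207 ] -2.0 0.0715
   start 0 0.086 [64.58 20.83 -0.39]
   start 1.57 0.237 [64.74 20.51 15.24]
0.036 [0.6458 0.2083] -2.2 0.0857
[484. 245.] False
(0.65, 0.298) None
   start 0 0.017 [65.09 20.69 -0.4 ]
   start 1.57 0.135 [65.18 20.7  15.67]
(0.65, 0.2065) (np.int64(629), (array([ 0.65100665,  0.20659201, -0.03608741]), np.float64(0.016546004753183508)))
   start 0 0.044 [64.81 13.44 -0.3 ]
   start 1.57 0.157 [64.81 13.49 16.79]
(0.648, 0.1355) (np.int64(571), (array([ 0.64743343,  0.13481507, -0.01855207]), np.float64(0.04203085827966023)))
```

Run:
```python
import cv2
a=cv2.imread('pics/w9.png'); cv2.imwrite('pics/w9c.png',cv2.resize(a[60:310,380:560],(432,600),interpolation=cv2.INTER_CUBIC))
```

```text
(no output)
```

View pics/w9c.png

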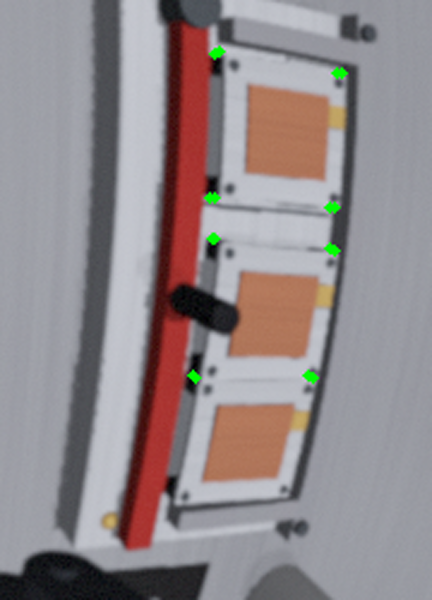

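All three carriers are flat and between the fences; the middle one at (265,310) just meets the lane 1 carrier at (255,445), within the allowed band. The bar has passed the brass ball at (110,521). I hand in.

```bash
python3 -c "
from rig import order
print(order.close_job())"
```

```text
the job is handed in; nothing more can be done
None
```

I handed the job in with all three carriers flat on the bed, the keeper shut past its ball catch and the spatula back on its mat; the hand-in gave no verdict, and the middle carrier had shifted about 12 mm to sit against its neighbour, still within the limits by my camera fits.

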